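# Lock the finds carrier down and load it with covered pots

## Task

Lock the empty finds carrier to the bench: put the T-handled hex key into the recessed screw, turning it until it drops in, turn it clockwise as far as it goes, and hang the key back in its stand. After the screw is locked, stand every finds pot upright in a bay of its own in the carrier; each pot must end up with a blue cover seated level on its rim. A cover may be left over. Leave the mug, the brush and the jar alone.

Things in the scene. Friction and masses are not known exactly. Their poses are not given: they have to be found in the camera images.
- key_grip (a point): T-handled hex key, 127 mm long, 350 g, hanging in the stand: dark steel hexagon shaft, 20 mm across flats, 85 mm long; above it a flange disc 48 mm across, 6 mm thick; a neck; an orange crossbar 90 x 16 x 22 mm on top. Point: centre of the crossbar, 116 mm above the tip, 31 mm above the flange's underside; x along the bar, y across it (grip its 16 mm from above), z up
- key_tip (a point): centre of the flat lower end of the hex key's shaft, 116 mm below the crossbar's centre; same axes
- stand_hole (a point): centre of the 31 mm square hole in the top plate (90 x 90 mm, 105 mm high) of the fixed wooden key stand, at the level of the plate's top; z up. The key hangs here, shaft down through the hole, flange resting on the plate
- lock_mouth (a point): centre of the top of the aluminium lock boss (56 mm across, 55 mm high) at the carrier's left end; z up. A 40 mm funnel narrows in 8 mm to a 24.4 mm bore; 28 mm below this point begins the screw's chamfered hexagon, 21.5 mm across flats, 15 mm deep. Its angle is hidden and varies: the key drops in within 8 degrees of a match (every 60 degrees), else it stops about 29 mm down
- lock (a joint): turn of the recessed screw, rad: starts loose between 0 and 0.9, grows clockwise seen from above, end stop 1.5 = locked. Friction (0.25 N m) holds it where it is left. A red tongue at the boss's foot turns with it and ends under the green keeper on the boss's far side (+x). The value does not tell the hexagon's angle
- bay0 (a point): centre of the floor of the rightmost bay (from the robot) of the fixed white finds carrier, floor 8 mm above the table; the inside is 88 mm (x) by 90 mm (y), the walls stand 22 mm above the table; x points across the row away from the robot, y along the row to the left, z up
- bay1 (a point): centre of the floor of the second from right bay (from the robot) of the fixed white finds carrier, floor 8 mm above the table; the inside is 88 mm (x) by 90 mm (y), the walls stand 22 mm above the table; x points across the row away from the robot, y along the row to the left, z up
- bay2 (a point): centre of the floor of the third from right bay (from the robot) of the fixed white finds carrier, floor 8 mm above the table; the inside is 88 mm (x) by 90 mm (y), the walls stand 22 mm above the table; x points across the row away from the robot, y along the row to the left, z up
- bay3 (a point): centre of the floor of the leftmost bay (from the robot) of the fixed white finds carrier, floor 8 mm above the table; the inside is 88 mm (x) by 90 mm (y), the walls stand 22 mm above the table; x points across the row away from the robot, y along the row to the left, z up
- pot0_mid (a point): white ceramic finds pot (three or four are present), a straight open cylinder 60 mm across, 75 mm tall, wall 4 mm, 300 g, with a sherd in it; this point is its centre, half-way up (37.5 mm above its foot); z up
- pot1_mid (a point): white ceramic finds pot (three or four are present), a straight open cylinder 60 mm across, 75 mm tall, wall 4 mm, 300 g, with a sherd in it; this point is its centre, half-way up (37.5 mm above its foot); z up
- pot2_mid (a point): white ceramic finds pot (three or four are present), a straight open cylinder 60 mm across, 75 mm tall, wall 4 mm, 300 g, with a sherd in it; this point is its centre, half-way up (37.5 mm above its foot); z up
- pot3_mid (a point): white ceramic finds pot (three or four are present), a straight open cylinder 60 mm across, 75 mm tall, wall 4 mm, 300 g, with a sherd in it; this point is its centre, half-way up (37.5 mm above its foot); z up
- cover0_knob (a point): loose blue pot cover (four alike, any fits any pot), 80 g: a disc 72 mm across, 6 mm thick; below it a cork plug 46 mm across, 5 mm deep, that fits the pot's 52 mm mouth; on top a round knob 20 mm across, 30 mm tall. Point: the knob's centre, 15 mm above the disc's top, 26 mm above the plug's foot; z up. Starts plug down on the table
- cover1_knob (a point): loose blue pot cover (four alike, any fits any pot), 80 g: a disc 72 mm across, 6 mm thick; below it a cork plug 46 mm across, 5 mm deep, that fits the pot's 52 mm mouth; on top a round knob 20 mm across, 30 mm tall. Point: the knob's centre, 15 mm above the disc's top, 26 mm above the plug's foot; z up. Starts plug down on the table
- cover2_knob (a point): loose blue pot cover (four alike, any fits any pot), 80 g: a disc 72 mm across, 6 mm thick; below it a cork plug 46 mm across, 5 mm deep, that fits the pot's 52 mm mouth; on top a round knob 20 mm across, 30 mm tall. Point: the knob's centre, 15 mm above the disc's top, 26 mm above the plug's foot; z up. Starts plug down on the table
- cover3_knob (a point): loose blue pot cover (four alike, any fits any pot), 80 g: a disc 72 mm across, 6 mm thick; below it a cork plug 46 mm across, 5 mm deep, that fits the pot's 52 mm mouth; on top a round knob 20 mm across, 30 mm tall. Point: the knob's centre, 15 mm above the disc's top, 26 mm above the plug's foot; z up. Starts plug down on the table
- mug: a blue mug 90 mm tall, bystander; origin under its centre
- brush: a brush 200 mm long lying beyond the carrier, bystander; origin under its middle
- jar: an amber glass jar 90 mm tall, bystander; origin under its centre

How it is judged:
By the outcome, as a careful person would: the job done as asked, in the order asked, and still so for the second after the job is handed in, with the robot touching nothing.
Of pot0, pot1, pot2, pot3 only 3 to 4 are there at a start; the rules pass over those that are not, and their reading is None.
At some moment in a run one of cover0, cover1, cover2, cover3 may be knocked a few centimetres aside while the robot is not near it.
It also fails if it takes over 210 s, if anything falls off the work surface, if the arm or the gripper's body presses on something with over 40 N, if the wrist force passes 120 N, or if a joint passes its speed limit or range.

## Robot

A 6-joint arm with a two-finger parallel gripper is mounted at the origin on the work surface. World frame = base frame: x ahead of the robot, y to its left, z up, the work surface at z = 0. Lengths are in m, angles in degrees, forces in N, time in s.
With the tool pointing down it reaches from about 0.35 to 0.875 m from the base axis. Payload 4.2 kg.
Tool frame: the origin (TCP) lies at the very end of the fingers, on their centre line; the grasp point (between the pads) lies 19 mm behind it; z points along the fingers, y is the direction in which the jaws open and shut (so a half turn about z gives the same grasp; the last joint's range is limited). The gripper opens to 87 mm and grips with 3 to 60 N. Pads are 19 mm wide; open, the fingers measure 117 mm over their backs; the gripper's body (75 mm by 190 mm) begins 51 mm behind the grasp point.
Start: joints at [-50.271, 22.042, 0.453, 0, -68.411, -14.817], TCP at [0.263, -0.567, 0.223] pointing down, gripper open.
Joint ranges: [-179.83, 179.83], [-69.29, 118.12], [-61.27, 80.66], [-181.25, 117.63], [-171.15, -9.14], [-177.46, 177.46]. Speed limits (degrees/s): [159.86, 159.86, 180, 180, 180, 180].

## Interface

Orientations are given as a 3x3 rotation matrix whose columns are the frame's x, y, z axes.
In Python, from station import r, imaging gives the robot as it stands. The module is installed in compiled form; this text tells all that it offers.
- The arm moves only by the tool move_arm, never from a script. Its argument "motion" is one flat list of numbers, 7 for each row, row after row: the shift along the tool's x, y, z in units of 40 mm (1.0 is 40 mm), then the turn, a rotation vector about the tool's x, y, z in units of 5 degrees (1.0 is 5 degrees), then the gripper's target within -1 to 1 (shut at 1, half-way at 0, fully open at -1). In form: [dx, dy, dz, wx, wy, wz, gripper, dx, dy, dz, wx, wy, wz, gripper, ...]. A call has 1 to 20 rows; each row is the pose to reach, as a shift and turn from the pose measured when the call began, along the tool's axes at that moment; what a row does not reach only later rows make up. A row lasts 1/12 s, in which the tool goes at most 41.7 mm and 7.16 degrees, less where a joint would pass 70% of its speed; a pose out of reach is approached as far as the arm can. A call with a gripper value outside its range is refused whole. The fingers move at their own pace and stop on an object; the grip force is fixed at half the most. Time passes only in rows, so rows that repeat a pose let the fingers close. It gives the time, the measured TCP pose, the force and the opening at its end, in the units of the state.
- r.sense(): the state, without advancing time (a new reading comes with each control period).
- imaging.capture(name): name is "scene" or "top" or "wrist"; returns the picture (384x512x3 uint8, blue, green, red); there is no depth.
- imaging.camera_params(name): a dict with "intrinsics" (3x3 intrinsics, pixels), "world_from_camera" (4x4, takes a point from camera to world coordinates). Camera axes: x right, y down, z forward; pixel columns grow to the right and rows downward; lengths in m; the calibration is good to about 2 mm. A picture is of the moment at which its call begins: read the wrist's pose just before it. camera_params takes no time and is no camera call; for the wrist camera it gives the pose at the moment of the call.
- r.finish_job(): hands the job in, once; it reports no verdict.
The state is a dict: "time_s": time; "joints": joint angles; "joint_velocities": joint speeds; "effort": joint torques, N m; "tcp_pos": TCP position; "ee_rot": TCP orientation; "wrist_force": force on the tool from outside, world axes, zero at the start; "moment": the same for the moment, N m; "gripper_width": opening from 0.0 (shut) to 1.0 (fully open).
Only numpy, scipy, OpenCV 4.12 (cv2) and the standard library are available. Lean on these libraries where they do the work, as an engineer would, in place of code of your own. Each camera call takes 0.05 s, during which the arm holds its last target.

## Working session

There is one attempt and no reset: what is moved stays moved. The work goes in short steps, Python scripts to look and compute and a tool call to move; the robot and the scene stay as the last step left them, time stands still between calls to the robot, and variables do not carry over. Pictures are saved under pics/ and viewed, and the job is handed in when it is done.

Besides the shell and the picture viewer there is one more tool, called in YAML: its name, and indented under it one key for each argument. move_arm: Moves the arm, as the interface text tells. Its arguments: {"type":"object","properties":{"motion":{"type":"array","items":{"type":"number"}}},"required":["motion"]}

```bash
mkdir -p pics; ls
python3 - <<'E'
from station import r, imaging
import cv2,numpy as np
s=r.sense(); print({k:np.round(v,3).tolist() for k,v in s.items()})
for n in ["scene","top","wrist"]:
    p=imaging.camera_params(n); print(n,np.round(p["intrinsics"],1).tolist(),np.round(p["world_from_camera"],3).tolist())
    cv2.imwrite(f"pics/{n}0.png",imaging.capture(n))
E
```

```text
pics
{'time_s': 0.0, 'joints': [-50.272, 22.09, 0.379, -0.027, -68.409, -14.816], 'joint_velocities': [-0.011, 0.01, 0.043, -0.034, -0.065, -0.038], 'effort': [-0.001, -39.067, 18.741, 4.22, 0.011, -0.0], 'tcp_pos': [0.263, -0.566, 0.221], 'ee_rot': [[-0.907, -0.421, -0.001], [-0.421, 0.907, 0.002], [0.0, 0.002, -1.0]], 'wrist_force': [-0.064, -0.046, 0.11], 'moment': [-0.043, 0.029, -0.033], 'gripper_width': 1.004}
scene [[350.3, 0.0, 253.4], [0.0, 350.3, 189.1], [0.0, 0.0, 1.0]] [[-0.313, 0.757, -0.574, 1.191], [0.95, 0.257, -0.179, 0.219], [0.012, -0.601, -0.799, 0.972], [0.0, 0.0, 0.0, 1.0]]
top [[372.0, 0.0, 254.0], [0.0, 372.0, 187.6], [0.0, 0.0, 1.0]] [[0.026, -0.998, 0.058, 0.505], [-1.0, -0.026, 0.008, 0.008], [-0.006, -0.058, -0.998, 1.183], [0.0, 0.0, 0.0, 1.0]]
wrist [[297.1, 0.0, 250.7], [0.0, 297.1, 193.9], [0.0, 0.0, 1.0]] [[-0.422, 0.871, 0.253, 0.194], [0.907, 0.404, 0.121, -0.599], [0.003, 0.28, -0.96, 0.383], [0.0, 0.0, 0.0, 1.0]]
```

View pics/scene0.png

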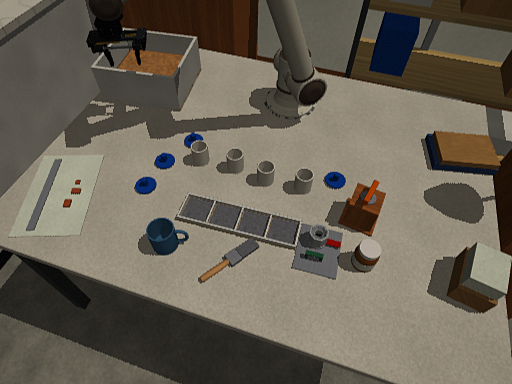

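View pics/top0.png

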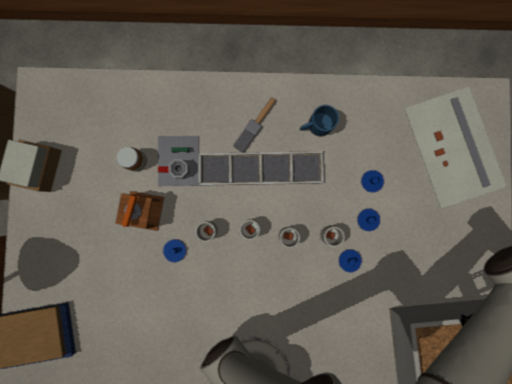

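View pics/wrist0.png

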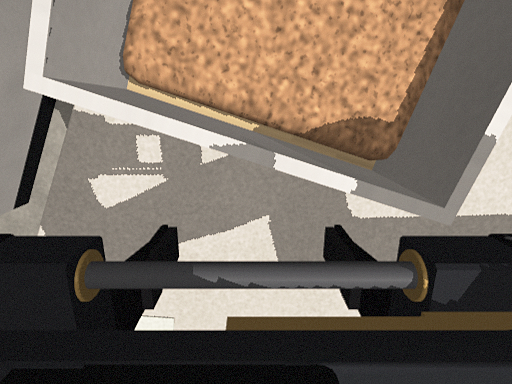

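```bash
cat > h.py <<'E'
from station import r, imaging
import cv2,numpy as np
def cam(n):
    p=imaging.camera_params(n); return np.array(p["intrinsics"]),np.array(p["world_from_camera"])
def ray(c,uv):
    K,T=c; d=T[:3,:3]@np.linalg.inv(K)@np.array([uv[0],uv[1],1.]); return T[:3,3],d/np.linalg.norm(d)
def onz(c,uv,z):
    o,d=ray(c,uv); return o+d*(z-o[2])/d[2]
def tri(obs):
    A=np.zeros((3,3));b=np.zeros(3);L=[]
    for c,uv in obs:
        o,d=ray(c,uv);P=np.eye(3)-np.outer(d,d);A+=P;b+=P@o;L.append((o,P))
    x=np.linalg.solve(A,b); return x,[float(np.linalg.norm(P@(x-o)))*1000 for o,P in L]
def proj(c,X):
    K,T=c; p=K@(T[:3,:3].T@(np.array(X)-T[:3,3])); return p[:2]/p[2]
def crop(im,x0,x1,y0,y1,f,name):
    cv2.imwrite(f"pics/{name}.png",cv2.resize(im[y0:y1,x0:x1],None,fx=f,fy=f,interpolation=cv2.INTER_CUBIC))
def blobs(mask,mina=20):
    n,l,st,ce=cv2.connectedComponentsWithStats(mask.astype(np.uint8))
    return [(np.round(ce[i],1).tolist(),int(st[i,4]),st[i,:4].tolist()) for i in range(1,n) if st[i,4]>=mina]
E
python3 - <<'E'
from h import *
t=cv2.imread("pics/top0.png");s=cv2.imread("pics/scene0.png")
crop(t,110,400,100,280,2.7,"topc0"); crop(s,120,400,110,290,2.8,"scenec0")
for n,im in(("top",t),("scene",s)):
    h=cv2.cvtColor(im,cv2.COLOR_BGR2HSV)
    m=(h[...,0]>108)&(h[...,0]<125)&(h[...,1]>190)&(h[...,2]>60)
    for b in blobs(m): print(n,b,np.round(onz(cam(n),b[0],.011),3))
E
```

```text
top ([372.2, 180.7], 308, [363, 171, 20, 20]) [ 0.604 -0.355  0.011]
top ([368.4, 219.5], 317, [359, 210, 20, 20]) [ 0.482 -0.344  0.011]
top ([173.9, 250.5], 291, [165, 241, 20, 20]) [0.369 0.262 0.011]
top ([349.6, 260.4], 317, [340, 250, 21, 21]) [ 0.353 -0.287  0.011]
scene ([191.8, 138.5], 96, [184, 133, 19, 14]) [ 0.345 -0.297  0.011]
scene ([164.8, 160.7], 190, [155, 153, 20, 15]) [ 0.481 -0.343  0.011]
scene ([335.2, 179.8], 207, [325, 172, 20, 16]) [0.369 0.263 0.011]
scene ([145.6, 185.0], 226, [135, 177, 21, 16]) [ 0.603 -0.355  0.011]
```

View pics/topc0.png

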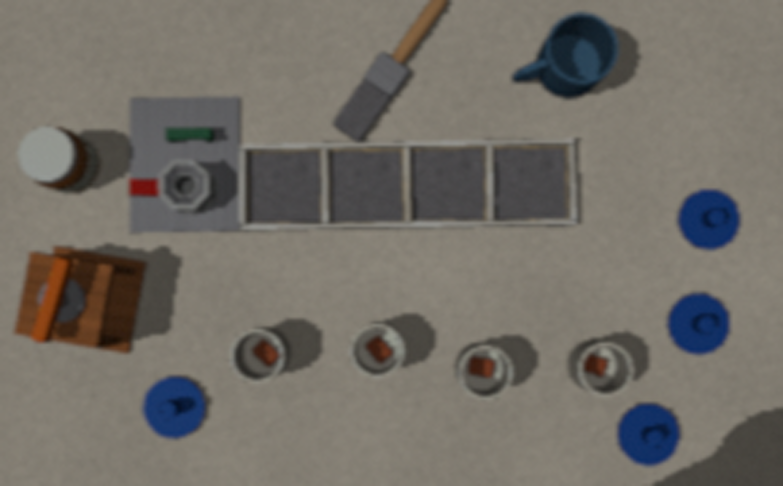

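View pics/scenec0.png

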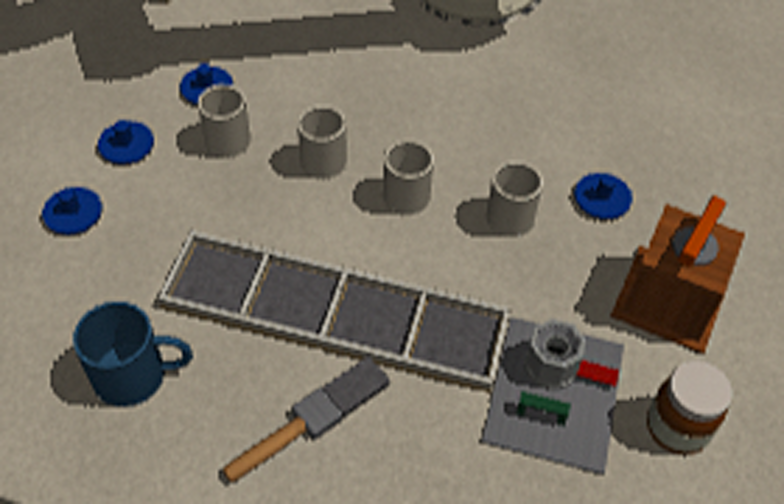

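Run:
```python
from h import *
obs=[]
for n in("top","scene"):
    im=cv2.imread(f"pics/{n}0.png")
    h=cv2.cvtColor(im,cv2.COLOR_BGR2HSV)
    m=(h[...,0]<12)&(h[...,1]>215)&(h[...,2]>150)
    print(n,blobs(m,8))
    b=max(blobs(m,8),key=lambda b:b[1]); obs.append((cam(n),b[0]))
    ys,xs=np.nonzero(m); 
    rc=cv2.minAreaRect(np.c_[xs,ys].astype(np.float32)); bp=cv2.boxPoints(rc); print(rc); print(np.round([onz(cam(n),p,.14) for p in bp],3).tolist())
print(tri(obs))
# boss
print(tri([(cam("top"),(110+186/2.7,100+184/2.7)),(cam("scene"),(120+558/2.8,110+342/2.8))]))
tc=cam("top")
for u,v in [(206,231),(250,229),(289,236),(333,236)]: print(onz(tc,(u,v),.075).round(3))
for u,v in [(244,226),(244,148),(578,223),(575,140)]: print(onz(tc,(110+u/2.7,100+v/2.7),.022).round(3))
```

```text
top []Traceback (most recent call last):
  File "<stdin>", line 8, in <module>
ValueError: max() iterable argument is empty
```

Run:
```python
from h import *
for n,roi in(("top",(110,170,180,240)),("scene",(335,390,170,240))):
    im=cv2.imread(f"pics/{n}0.png"); crop(im,*roi,10,"st_"+n)
    h=cv2.cvtColor(im,cv2.COLOR_BGR2HSV)
    x0,x1,y0,y1=roi
    print(n); print(h[y0:y1:3,x0:x1:4].reshape(-1,3)[h[y0:y1:3,x0:x1:4].reshape(-1,3)[:,1]>170][:40].tolist())
tc=cam("top")
print(tri([(cam("top"),(110+186/2.7,100+184/2.7)),(cam("scene"),(120+558/2.8,110+342/2.8))]))
for u,v in [(206,231),(250,229),(289,236),(333,236)]: print(onz(tc,(u,v),.075).round(3))
for u,v in [(244,226),(244,148),(578,223),(575,140)]: print(onz(tc,(110+u/2.7,100+v/2.7),.022).round(3))
```

```text
top
[[12, 189, 105], [12, 214, 62], [12, 182, 59], [13, 175, 54], [13, 173, 100], [12, 220, 137], [12, 227, 110], [12, 176, 68], [11, 173, 62], [12, 172, 86], [12, 172, 43], [13, 180, 51], [12, 171, 100], [12, 221, 142], [12, 242, 76], [12, 172, 55], [11, 175, 54], [13, 173, 99], [12, 177, 46], [13, 185, 40], [12, 221, 141], [8, 184, 50], [13, 179, 54], [13, 171, 100], [13, 174, 69], [14, 179, 57], [13, 180, 58], [13, 174, 94], [12, 218, 138], [12, 175, 54], [12, 175, 54], [12, 171, 58], [12, 221, 121], [12, 184, 50], [12, 178, 56], [12, 210, 142], [12, 232, 88], [12, 176, 55], [12, 176, 61], [12, 180, 58]]
scene
[[110, 255, 110], [110, 207, 112], [111, 224, 33], [110, 232, 76], [111, 238, 105], [112, 221, 45], [110, 235, 115], [110, 246, 110], [109, 246, 113], [111, 227, 111], [110, 248, 109], [11, 255, 159], [110, 230, 111], [110, 228, 113], [12, 208, 109], [13, 183, 114], [11, 255, 162], [12, 199, 118], [12, 200, 93], [12, 213, 43], [11, 255, 168], [10, 244, 161], [12, 216, 105], [12, 201, 114], [11, 255, 161], [12, 189, 120], [13, 182, 123], [11, 200, 111], [12, 212, 84], [10, 255, 165], [11, 255, 170], [12, 193, 115], [12, 205, 118], [13, 200, 97], [12, 225, 43], [11, 255, 160], [12, 196, 122], [12, 212, 108], [12, 199, 110], [12, 200, 115]]
(array([0.62314799, 0.24927051, 0.05557283]), [2.2970415798675954, 2.297041579867651])
[0.436 0.155 0.075]
[0.446 0.025 0.075]
[ 0.428 -0.091  0.075]
[ 0.432 -0.221  0.075]
[0.58  0.185 0.022]
[0.671 0.188 0.022]
[ 0.593 -0.202  0.022]
[ 0.69  -0.197  0.022]
```

View pics/st_top.png

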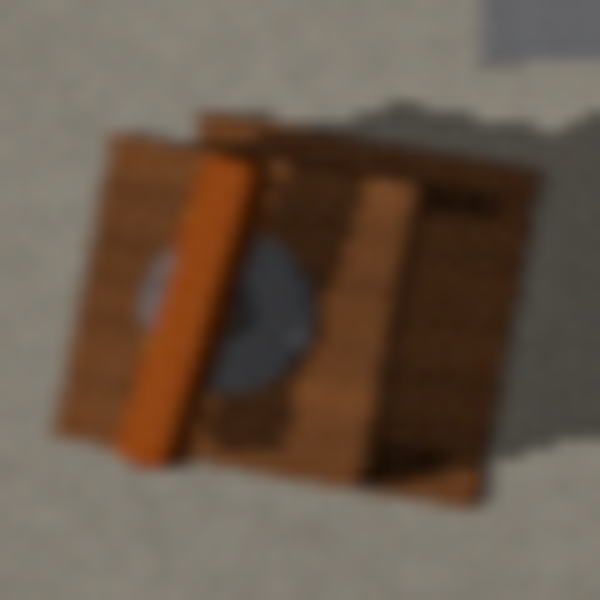

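View pics/st_scene.png

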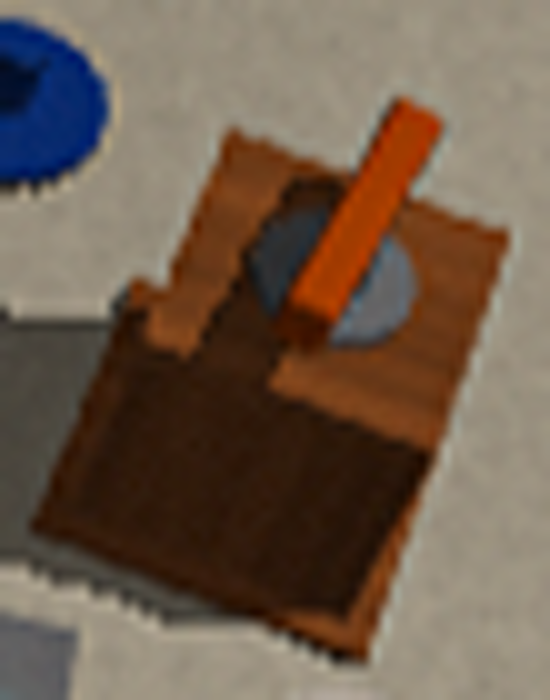

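Run:
```python
from h import *
T=cam("top");S=cam("scene")
tp=lambda u,v:(T,(110+u/10-.45,180+v/10-.45)); sp=lambda u,v:(S,(335+u/10-.45,170+v/10-.45))
print(tri([tp(190,308),sp(368,203)]))
print(tri([tp(230,155),sp(312,300)]))
print(tri([tp(152,460),sp(422,112)]))
```

```text
(array([0.49218656, 0.36338237, 0.15081415]), [1.1389608865549952, 1.1389608865549394])
(array([0.53497699, 0.35242145, 0.15384388]), [0.42252660418213794, 0.42252660418226534])
(array([0.44953241, 0.37437071, 0.14719371]), [2.1873474551006757, 2.1873474551005394])
```

```bash
cat > go.py <<'E'
import sys
from h import *
from scipy.spatial.transform import Rotation as R
# usage: go.py x y z yawx(deg)  -> tool x axis at yaw, tool z down
def go(x,y,z,yaw):
    s=r.sense(); p=np.array(s["tcp_pos"]);M=np.array(s["ee_rot"])
    a=np.radians(yaw); X=[np.cos(a),np.sin(a),0];Z=[0,0,-1];Y=np.cross(Z,X)
    Rt=np.array([X,Y,Z]).T
    d=M.T@(np.array([x,y,z])-p)
    w=R.from_matrix(M.T@Rt).as_rotvec(degrees=True)
    print("shift",np.round(d/.04,3).tolist(),"rot",np.round(w/5,3).tolist(),"mm",round(float(np.linalg.norm(d)*1000)),"deg",round(float(np.linalg.norm(w)),1))
if __name__=="__main__":
    s=r.sense();print("t",s["time_s"],np.round(s["tcp_pos"],4),"q",np.round(s["joints"],1).tolist(),"w",round(s["gripper_width"],3), "F",np.round(s["wrist_force"],1), "yaw",round(float(np.degrees(np.arctan2(s["ee_rot"][1][0],s["ee_rot"][0][0]))),2))
    a=list(map(float,sys.argv[1:]))
    for i in range(0,len(a),4): go(*a[i:i+4])
E
python3 go.py .45 -.1 .3 -85 .45 .2 .3 -14.5
```

```text
t 0.15 [ 0.2631 -0.5664  0.2217] q [-50.3, 22.1, 0.4, -0.0, -68.4, -14.8] w 0.997 F [-0.  -0.4 -0.3] yaw -155.1
shift [-9.149, 8.612, -1.944] rot [0.018, 0.011, -14.019] mm 509 deg 70.1
shift [-12.307, 15.415, -1.933] rot [0.01, 0.023, -28.119] mm 793 deg 140.6
```

move_arm:
  motion: [0,0,-1.5,0,0,0,-1,-1,1,-1.9,0,0,-1.4,-1,-1.9,1.8,-1.9,0,0,-2.8,-1,-2.8,2.6,-1.9,0,0,-4.2,-1,-3.6,3.4,-1.9,0,0,-5.6,-1,-4.5,4.2,-1.9,0,0,-7,-1,-5.3,5,-1.9,0,0,-8.4,-1,-6.2,5.8,-1.9,0,0,-9.8,-1,-7,6.6,-1.9,0,0,-11.2,-1,-7.8,7.4,-1.9,0,0,-12.6,-1,-8.6,8.2,-1.9,0,0,-14,-1,-9.2,8.8,-1.9,0,0,-15.4,-1,-9.6,9.7,-1.9,0,0,-16.8,-1,-10,10.5,-1.9,0,0,-18.2,-1,-10.4,11.3,-1.9,0,0,-19.6,-1,-10.8,12.1,-1.9,0,0,-21,-1,-11.2,12.9,-1.9,0,0,-22.4,-1,-11.6,13.7,-1.9,0,0,-23.8,-1,-11.9,14.5,-1.9,0,0,-25.2,-1,-12.3,15.4,-1.9,0,0,-26.6,-1]

```text
time_s: 1.82
tcp_pos: [0.4495, 0.1874, 0.2986]
ee_rot: [[0.929, -0.37, -0.001], [-0.37, -0.929, 0.001], [-0.001, -0.001, -1.0]]
wrist_force: [0.9, -0.5, 0.1]
gripper_width: 0.998
```

```bash
python3 go.py .41 .385 .3 -14.5
python3 - <<'E'
from h import *
c=cam("wrist"); T=c[1]; s=r.sense()
M=np.array(s["ee_rot"]);print("cam in tool",(M.T@(T[:3,3]-np.array(s["tcp_pos"]))).round(4),(M.T@T[:3,:3]).round(3).tolist())
E
```

```text
t 1.8167 [0.4495 0.1874 0.2986] q [41.7, 5.6, -10.6, -0.1, -73.8, 26.6] w 0.998 F [ 0.9 -0.5  0.1] yaw -21.73
shift [-2.747, -4.224, -0.026] rot [-0.013, 0.016, -1.446] mm 202 deg 7.2
cam in tool [ 0.0775 -0.     -0.1618] [[0.001, -0.96, -0.282], [1.0, 0.001, 0.0], [0.0, -0.282, 0.96]]
```

```bash
python3 go.py .492 .363 .30 -14.5 .45 .363 .30 -14.5
```

```text
t 1.8167 [0.4495 0.1874 0.2986] q [41.7, 5.6, -10.6, -0.1, -73.8, 26.6] w 0.998 F [ 0.9 -0.5  0.1] yaw -21.73
shift [-0.639, -4.472, -0.029] rot [-0.013, 0.016, -1.446] mm 181 deg 7.2
shift [-1.614, -4.084, -0.028] rot [-0.013, 0.016, -1.446] mm 176 deg 7.2
```

move_arm:
  motion: [-0.3,-0.8,0,0,0,-0.5,-1,-0.6,-1.8,0,0,0,-1,-1,-1,-2.7,0,0,0,-1.4,-1,-1.4,-3.5,0,0,0,-1.4,-1,-1.6,-4,0,0,0,-1.4,-1,-1.6,-4.1,0,0,0,-1.4,-1,-1.6,-4.1,0,0,0,-1.4,-1]

```text
time_s: 2.4
tcp_pos: [0.4505, 0.3646, 0.2977]
ee_rot: [[0.968, -0.253, -0.002], [-0.253, -0.968, -0.0], [-0.002, 0.001, -1.0]]
wrist_force: [0.7, -0.9, -0.4]
gripper_width: 1.005
```

```bash
cat > shot.py <<'E'
import sys,pickle
from h import *
n=sys.argv[1]
c=cam("wrist"); im=imaging.capture("wrist"); pickle.dump(c,open(f"pics/{n}.pkl","wb")); cv2.imwrite(f"pics/{n}.png",im)
E
python3 shot.py w1; python3 go.py .492 .363 .30 -14.5
```

```text
t 2.45 [0.4505 0.3634 0.2982] q [54.9, 15.1, 1.3, -0.1, -76.2, 20.5] w 0.996 F [-0.1  0.2 -0.2] yaw -14.7
shift [1.005, -0.254, -0.048] rot [0.004, 0.023, -0.039] mm 42 deg 0.2
```

View pics/w1.png

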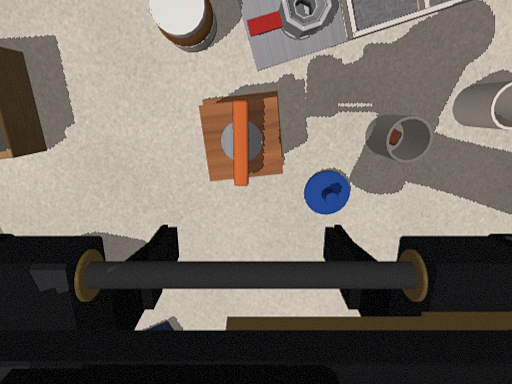

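move_arm:
  motion: [0.5,-0.1,0.5,0,0,0,-1,1,-0.25,1.2,0,0,0,-1,1,-0.25,1.2,0,0,0,-1,1,-0.25,1.2,0,0,0,-1]

```text
time_s: 2.78
tcp_pos: [0.4917, 0.3605, 0.2482]
ee_rot: [[0.967, -0.256, -0.005], [-0.256, -0.967, -0.004], [-0.004, 0.005, -1.0]]
wrist_force: [0.5, -0.0, 0.6]
gripper_width: 1.003
```

```bash
python3 shot.py w2; python3 go.py .492 .363 .25 -14.5
python3 - <<'E'
from h import *
import pickle
for n in("w1","w2"):
    im=cv2.imread(f"pics/{n}.png");c=pickle.load(open(f"pics/{n}.pkl","rb"))
    h=cv2.cvtColor(im,cv2.COLOR_BGR2HSV)
    m=(h[...,0]<=13)&(h[...,1]>215)&(h[...,2]>110); m[230:]=0
    m=cv2.morphologyEx(m.astype(np.uint8),cv2.MORPH_OPEN,np.ones((3,3)))
    bl=blobs(m,100);print(n,bl)
    cnt=max(cv2.findContours(m,0,1)[0],key=cv2.contourArea);rc=cv2.minAreaRect(cnt);print(rc)
E
```

```text
t 2.8333 [0.492  0.3613 0.2502] q [51.4, 19.7, 1.0, -0.1, -71.4, 23.8] w 1.005 F [ 0.  -0.8  0.7] yaw -14.8
shift [-0.011, -0.04, 0.004] rot [0.018, 0.023, -0.06] mm 2 deg 0.3
w1 []Traceback (most recent call last):
  File "<stdin>", line 9, in <module>
ValueError: max() iterable argument is empty
```

View pics/w2.png

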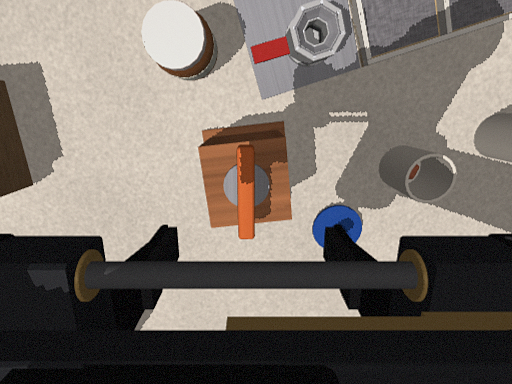

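Run:
```python
from h import *
import pickle
a=[]
for n,(u,v) in(("w1",(240,140)),("w2",(246,190))):
    im=cv2.imread(f"pics/{n}.png");c=pickle.load(open(f"pics/{n}.pkl","rb"))
    h=cv2.cvtColor(im,cv2.COLOR_BGR2HSV); print(h[v-10:v+11:10,u-20:u+20:5].tolist())
    crop(im,190,310,90,250,3.7,n+"c")
```

```text
[[[12, 145, 132], [116, 11, 157], [156, 8, 150], [10, 193, 210], [9, 190, 204], [10, 191, 204], [130, 9, 89], [150, 6, 80]], [[12, 174, 139], [155, 10, 156], [135, 7, 154], [10, 185, 211], [10, 189, 202], [10, 190, 205], [0, 0, 86], [120, 6, 84]], [[11, 151, 142], [135, 7, 152], [150, 7, 152], [10, 186, 210], [10, 190, 207], [10, 188, 207], [114, 14, 90], [150, 3, 82]]]
[[[120, 3, 158], [150, 9, 162], [108, 26, 169], [9, 187, 135], [11, 194, 121], [10, 196, 122], [126, 14, 90], [120, 3, 90]], [[158, 7, 153], [150, 6, 161], [104, 17, 166], [10, 192, 218], [10, 192, 212], [10, 189, 213], [128, 11, 93], [165, 12, 85]], [[11, 144, 165], [126, 8, 161], [108, 16, 161], [10, 185, 221], [10, 187, 218], [10, 192, 211], [120, 11, 91], [114, 14, 89]]]
```

View pics/w2c.png

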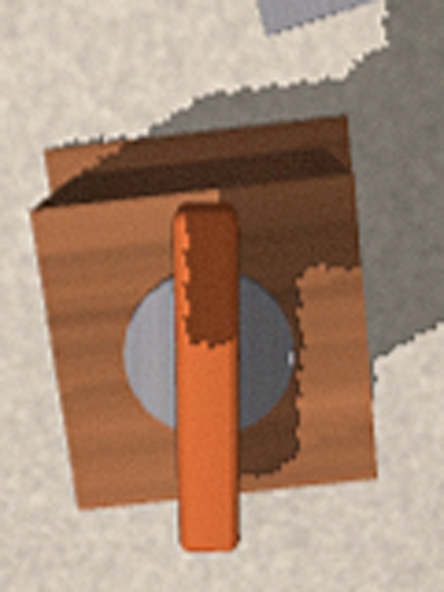

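Run:
```python
from h import *
import pickle
a=[]
for n in("w1","w2"):
    im=cv2.imread(f"pics/{n}.png");c=pickle.load(open(f"pics/{n}.pkl","rb"))
    h=cv2.cvtColor(im,cv2.COLOR_BGR2HSV)
    m=(h[...,0]<=13)&(h[...,1]>181)&(h[...,2]>115); m[245:]=0; m[:,:225]=0;m[:,265:]=0;m[:95]=0
    m=cv2.morphologyEx(m.astype(np.uint8),cv2.MORPH_OPEN,np.ones((5,5)))
    cnt=max(cv2.findContours(m,0,1)[0],key=cv2.contourArea);rc=cv2.minAreaRect(cnt);print(n,rc)
    a.append((c,rc[0])); print(onz(c,rc[0],.147))
print(tri(a)); a.append((cam("top"),(110+19-.45,180+30.8-.45))); print(tri(a))
c=a[1][0]
f=(190+210/3.7,90+351/3.7); print("flange",onz(c,f,.111))
pl=[(32,211),(350,172),(376,477),(80,508)]
P=np.array([onz(c,(190+u/3.7,90+v/3.7),.105) for u,v in pl]);print(P.round(3),P.mean(0).round(4)); print([round(float(np.linalg.norm(P[i]-P[i-1])),3) for i in range(4)])
print("boss",onz(c,(318,31),.055))
```

```text
w1 ((240.0, 142.0), (84.0, 14.0), 90.0)
[0.49375521 0.36465618 0.147     ]
w2 ((245.5, 210.5), (55.0, 15.0), 90.0)
[0.47705621 0.36884857 0.147     ]
(array([0.50103164, 0.36084911, 0.21694553]), [0.6229316589102871, 0.6229316589103392])
(array([0.49162309, 0.36174703, 0.17088683]), [4.775236461011746, 7.412514654755752, 6.166578306460722])
flange [0.4916255  0.36402454 0.111     ]
[[0.541 0.402 0.105]
 [0.529 0.314 0.105]
 [0.44  0.327 0.105]
 [0.453 0.415 0.105]] [0.4909 0.3644 0.105 ]
[0.089, 0.088, 0.09, 0.089]
boss [0.62247002 0.25034128 0.055     ]
```

```bash
python3 - <<'E'
from h import *
import pickle
c1=pickle.load(open("pics/w1.pkl","rb"));c2=pickle.load(open("pics/w2.pkl","rb"))
u=(190+208/3.7-.4,90+376/3.7-.4);print(onz(c2,u,.147),tri([(c1,(240,142)),(c2,u)]),tri([(c2,u),(cam("top"),(128.55,210.3)),(cam("scene"),(371.4,189.9))]))
E
python3 go.py .492 .3642 .118 -14.5
```

```text
[0.49514845 0.3636675  0.147     ] (array([0.49282149, 0.36480457, 0.13837888]), [0.3992369726363338, 0.3992369726363096]) (array([0.49386206, 0.36333879, 0.15114588]), [2.3407782760449973, 1.7734098723960792, 1.7454874039262])
t 2.8333 [0.492  0.3613 0.2502] q [51.4, 19.7, 1.0, -0.1, -71.4, 23.8] w 1.005 F [ 0.  -0.8  0.7] yaw -14.8
shift [-0.012, -0.074, 3.304] rot [0.018, 0.023, -0.06] mm 132 deg 0.3
```

move_arm:
  motion: [0,-0.07,0.8,0,0,0,-1,0,-0.07,1.6,0,0,0,-1,0,-0.07,2.4,0,0,0,-1,0,-0.07,3,0,0,0,-1,0,-0.07,3.3,0,0,0,-1,0,-0.07,3.3,0,0,0,-1,0,-0.07,3.3,0,0,0,1,0,-0.07,3.3,0,0,0,1,0,-0.07,3.3,0,0,0,1,0,-0.07,3.3,0,0,0,1,0,-0.07,3.3,0,0,0,1,0,-0.07,3.3,0,0,0,1,0,-0.07,3.3,0,0,0,1,0,-0.07,3.3,0,0,0,1]

```text
time_s: 4.0
tcp_pos: [0.4924, 0.364, 0.1183]
ee_rot: [[0.967, -0.255, -0.002], [-0.255, -0.967, -0.001], [-0.002, 0.001, -1.0]]
wrist_force: [0.5, 0.5, -0.1]
gripper_width: 0.478
```

```bash
python3 go.py .492 .3642 .118 -14.5
```

```text
t 4.0 [0.4924 0.364  0.1183] q [51.6, 26.0, -9.3, -0.1, -54.9, 23.7] w 0.478 F [ 0.5  0.5 -0.1] yaw -14.8
shift [-0.012, -0.003, 0.006] rot [0.016, 0.022, -0.059] mm 1 deg 0.3
```

move_arm:
  motion: [0,0,0,0,0,0,1,0,0,0,0,0,0,1,0,0,0,0,0,0,1,0,0,0,0,0,0,1,0,0,0,0,0,0,1,0,0,0,0,0,0,1,0,0,0,0,0,0,1]

```text
time_s: 4.58
tcp_pos: [0.4925, 0.3642, 0.1182]
ee_rot: [[0.967, -0.255, -0.002], [-0.255, -0.967, -0.001], [-0.002, 0.001, -1.0]]
wrist_force: [0.2, 1.4, -0.8]
gripper_width: 0.19
```

```bash
python3 go.py .492 .3642 .235 -14.5
```

```text
t 4.5833 [0.4925 0.3642 0.1182] q [51.6, 26.0, -9.3, -0.1, -54.8, 23.7] w 0.19 F [ 0.2  1.4 -0.8] yaw -14.8
shift [-0.019, 0.005, -2.92] rot [0.011, 0.02, -0.06] mm 117 deg 0.3
```

move_arm:
  motion: [0,0,0,0,0,0,1,0,0,-0.3,0,0,0,1,0,0,-0.7,0,0,0,1,0,0,-1.2,0,0,0,1,0,0,-1.7,0,0,0,1,0,0,-2.2,0,0,0,1,0,0,-2.6,0,0,0,1,0,0,-2.8,0,0,0,1,0,0,-2.9,0,0,0,1,0,0,-2.9,0,0,0,1]

```text
time_s: 5.42
tcp_pos: [0.4925, 0.3641, 0.234]
ee_rot: [[0.967, -0.256, -0.003], [-0.256, -0.967, -0.001], [-0.002, 0.001, -1.0]]
wrist_force: [-0.2, 0.5, -3.6]
gripper_width: 0.19
```

```bash
python3 shot.py w3; python3 go.py .56 .27 .235 -14.5;  python3 go.py .54 .285 .235 -14.5
```

```text
t 5.4667 [0.4922 0.3638 0.2331] q [51.5, 20.5, -0.3, -0.1, -69.4, 23.7] w 0.19 F [ 0.4 -0.1 -4.4] yaw -14.82
shift [2.238, 1.835, -0.05] rot [0.028, 0.037, -0.063] mm 116 deg 0.4
t 5.4667 [0.4922 0.3638 0.2331] q [51.5, 20.5, -0.3, -0.1, -69.4, 23.7] w 0.19 F [ 0.4 -0.1 -4.4] yaw -14.82
shift [1.659, 1.6, -0.048] rot [0.028, 0.037, -0.063] mm 92 deg 0.4
```

View pics/w3.png

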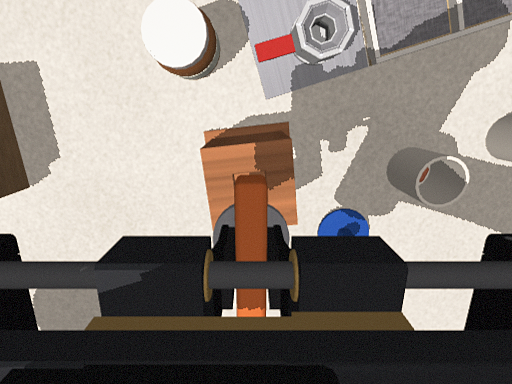

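move_arm:
  motion: [0.4,0.4,0,0,0,0,1,0.9,0.9,0,0,0,0,1,1.4,1.3,0,0,0,0,1,1.6,1.6,0,0,0,0,1,1.7,1.6,0,0,0,0,1,1.7,1.6,0,0,0,0,1,1.7,1.6,0,0,0,0,1]

```text
time_s: 6.05
tcp_pos: [0.5412, 0.2848, 0.2321]
ee_rot: [[0.967, -0.256, -0.005], [-0.256, -0.967, -0.002], [-0.004, 0.003, -1.0]]
wrist_force: [-0.5, 0.2, -3.1]
gripper_width: 0.191
```

```bash
python3 shot.py w4; python3 go.py .6225 .25 .21 -14.5;  python3 - <<'E'
from h import *
for n,roi in(("w3",(280,370,0,80)),("w4",(200,320,30,150))):
    crop(cv2.imread(f"pics/{n}.png"),*roi,5,n+"c")
E
```

```text
t 6.1 [0.5411 0.2851 0.2324] q [42.9, 20.5, -0.4, -0.1, -69.4, 32.4] w 0.188 F [ 0.1  0.9 -4. ] yaw -14.79
shift [2.195, 0.328, 0.552] rot [0.034, 0.047, -0.057] mm 91 deg 0.4
```

View pics/w4.png

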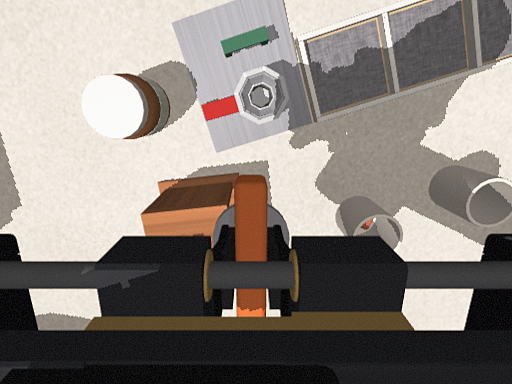

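View pics/w4c.png

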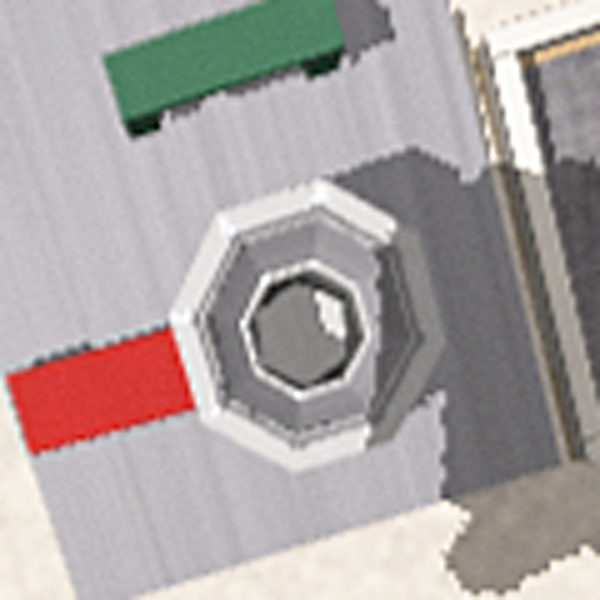

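View pics/w3c.png

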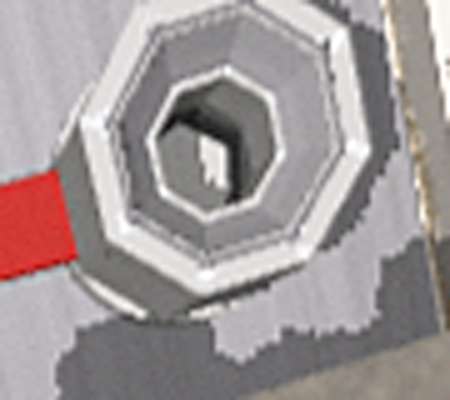

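Run:
```python
from h import *
import pickle
c3=pickle.load(open("pics/w3.pkl","rb"));c4=pickle.load(open("pics/w4.pkl","rb"))
u4=(200+306/5-.4,30+329/5-.4);u3=(280+213/5-.4,142/5-.4)
print(onz(c3,u3,.047),onz(c4,u4,.047),tri([(c3,u3),(c4,u4)]))
print("top",onz(c4,(200+308/5-.4,30+325/5-.4),.055))
c=c4
# tongue dir: line from boss
print("tongue", [onz(c,(200+x/5-.4,30+y/5-.4),.004).round(4).tolist() for x,y in((20,412),(182,366))])
print("keeper",onz(c,(200+230/5,30+60/5),.02))
```

```text
[0.62449228 0.25132835 0.047     ] [0.62398295 0.25069559 0.047     ] (array([0.62432769, 0.25086011, 0.04601679]), [0.38439062901068816, 0.3843906290105993])
top [0.6245063  0.25041043 0.055     ]
tongue [[0.624, 0.3237, 0.004], [0.6242, 0.2811, 0.004]]
keeper [0.68478943 0.25167695 0.02      ]
```

```bash
python3 go.py .6243 .2507 .205 -14.5 .6243 .2507 .132 -14.5
```

```text
t 6.1 [0.5411 0.2851 0.2324] q [42.9, 20.5, -0.4, -0.1, -69.4, 32.4] w 0.188 F [ 0.1  0.9 -4. ] yaw -14.79
shift [2.235, 0.299, 0.676] rot [0.034, 0.047, -0.057] mm 94 deg 0.4
shift [2.242, 0.294, 2.501] rot [0.034, 0.047, -0.057] mm 135 deg 0.4
```

move_arm:
  motion: [0.5,0.1,0,0,0,0,1,1.1,0.15,0.1,0,0,0,1,1.7,0.2,0.3,0,0,0,1,2.1,0.3,0.5,0,0,0,1,2.24,0.3,0.6,0.03,0.04,0,1,2.24,0.3,0.7,0.03,0.04,0,1,2.24,0.3,0.7,0.03,0.04,0,1,2.24,0.3,1,0.03,0.04,0,1,2.24,0.3,1.3,0.03,0.04,0,1,2.24,0.3,1.6,0.03,0.04,0,1,2.24,0.3,1.6,0.03,0.04,0,1]

```text
time_s: 7.02
tcp_pos: [0.6218, 0.2507, 0.1657]
ee_rot: [[0.967, -0.254, -0.006], [-0.254, -0.967, -0.002], [-0.005, 0.003, -1.0]]
wrist_force: [-0.7, 0.2, -4.4]
gripper_width: 0.187
```

```bash
python3 shot.py w5; python3 go.py .6243 .2507 .132 -14.5
```

```text
t 7.0667 [0.6227 0.2508 0.1672] q [35.7, 28.8, 3.3, -0.0, -64.7, 39.6] w 0.186 F [-0.9  0.2 -2.2] yaw -14.72
shift [0.043, -0.009, 0.88] rot [0.028, 0.034, -0.043] mm 35 deg 0.3
```

View pics/w5.png

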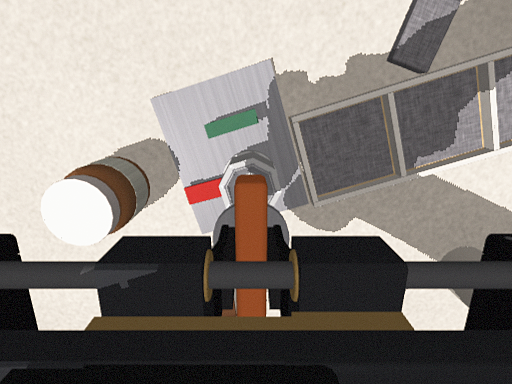

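move_arm:
  motion: [0.04,0,0.2,0.03,0.03,0,1,0.04,0,0.4,0.03,0.03,0,1,0.04,0,0.6,0.03,0.03,0,1,0.04,0,0.8,0.03,0.03,0,1,0.04,0,0.95,0.03,0.03,0,1,0.04,0,0.95,0.03,0.03,0,1]

```text
time_s: 7.57
tcp_pos: [0.6227, 0.2498, 0.1266]
ee_rot: [[0.967, -0.255, -0.004], [-0.255, -0.967, -0.001], [-0.004, 0.002, -1.0]]
wrist_force: [-0.1, 0.0, -4.4]
gripper_width: 0.19
```

```bash
python3 go.py .6243 .2507 .115 -14.5
```

```text
t 7.5667 [0.6227 0.2498 0.1266] q [35.6, 30.8, 0.5, -0.1, -60.0, 39.7] w 0.19 F [-0.1  0.  -4.4] yaw -14.76
shift [0.033, -0.033, 0.29] rot [0.028, 0.044, -0.051] mm 12 deg 0.4
```

move_arm:
  motion: [0,0,0.1,0,0,0,1,0,0,0.2,0,0,0,1,0,0,0.25,0,0,0,1,0,0,0.25,0,0,0,1]

```text
time_s: 7.9
tcp_pos: [0.6254, 0.2505, 0.1208]
ee_rot: [[0.967, -0.253, 0.003], [-0.253, -0.967, 0.001], [0.003, -0.001, -1.0]]
wrist_force: [0.2, -0.0, 9.2]
gripper_width: 0.189
```

move_arm:
  motion: [0,0,0.1,0,0,0.5,1,0,0,0.15,0,0,1,1,0,0,0.15,0,0,1.5,1,0,0,0.15,0,0,2,1,0,0,0.15,0,0,2.5,1,0,0,0.15,0,0,3,1,0,0,0.15,0,0,3.5,1,0,0,0.15,0,0,4,1]

```text
time_s: 8.57
tcp_pos: [0.625, 0.2502, 0.1143]
ee_rot: [[0.821, -0.571, 0.002], [-0.571, -0.821, 0.0], [0.002, -0.001, -1.0]]
wrist_force: [-0.1, -0.8, -2.5]
gripper_width: 0.189
```

```bash
python3 -c "
from h import *
s=r.sense();print(np.round(s['moment'],3),np.round(s['wrist_force'],1))"; python3 go.py .6243 .2507 .11 -35
```

```text
[-0.086  0.153 -0.008] [-0.1 -0.8 -2.5]
t 8.5667 [0.625  0.2502 0.1143] q [35.6, 31.4, -0.3, 0.1, -58.1, 19.6] w 0.189 F [-0.1 -0.8 -2.5] yaw -34.82
shift [-0.022, 0.001, 0.107] rot [-0.015, -0.019, 0.036] mm 4 deg 0.2
```

move_arm:
  motion: [0,0,0.1,0,0,0,1,0,0,0.17,0,0,0,1,0,0,0.2,0,0,0,1,0,0,0.2,0,0,0,1]

```text
time_s: 8.9
tcp_pos: [0.6269, 0.2505, 0.1098]
ee_rot: [[0.822, -0.569, 0.007], [-0.569, -0.822, 0.001], [0.005, -0.005, -1.0]]
wrist_force: [-1.8, -1.1, 8.1]
gripper_width: 0.192
```

move_arm:
  motion: [0,0,0.05,0,0,0.8,1,0,0,0.05,0,0,1.6,1,0,0,0.05,0,0,2.4,1,0,0,0.05,0,0,3.2,1,0,0,0.05,0,0,4,1,0,0,0.05,0,0,4.8,1,0,0,0.05,0,0,5.6,1,0,0,0.05,0,0,6.4,1,0,0,0.05,0,0,7.2,1,0,0,0.05,0,0,8,1,0,0,0.05,0,0,8.8,1,0,0,0.05,0,0,9.6,1,0,0,0.05,0,0,10.4,1,0,0,0.05,0,0,11.2,1,0,0,0.05,0,0,12,1,0,0,0.05,0,0,12.8,1,0,0,0.05,0,0,13.6,1,0,0,0.05,0,0,14.4,1]

```text
time_s: 10.4
tcp_pos: [0.6258, 0.2495, 0.1099]
ee_rot: [[-0.287, -0.958, 0.005], [-0.958, 0.287, -0.002], [0.0, -0.006, -1.0]]
wrist_force: [-6.3, -2.5, 8.5]
gripper_width: 0.192
```

```bash
cat > m.py <<'E'
from h import *
s=r.sense();print("M",np.round(s['moment'],3),"F",np.round(s['wrist_force'],1))
E
python3 m.py; python3 shot.py w6; python3 go.py .6243 .2507 .11 -120
```

```text
M [-0.72   2.101  0.295] F [-6.3 -2.5  8.5]
t 10.45 [0.6258 0.2495 0.1099] q [35.6, 31.7, -0.7, 0.3, -57.4, -52.6] w 0.192 F [-5.2 -1.3 10.1] yaw -106.84
shift [-0.018, 0.045, -0.003] rot [-0.064, 0.005, 2.631] mm 2 deg 13.2
```

View pics/w6.png

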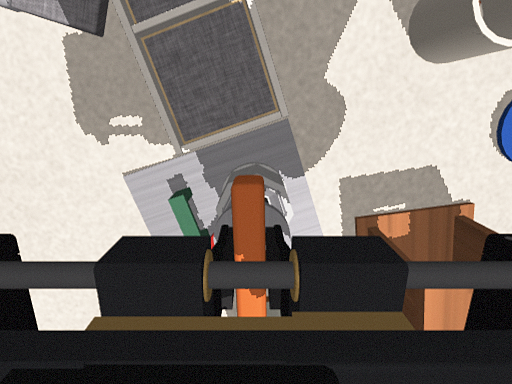

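move_arm:
  motion: [0,0,0.03,0,0,0.6,1,0,0,0.03,0,0,1.2,1,0,0,0.03,0,0,1.8,1,0,0,0.03,0,0,2.4,1,0,0,0.03,0,0,3,1,0,0,0.03,0,0,3,1]

```text
time_s: 10.95
tcp_pos: [0.625, 0.2491, 0.1099]
ee_rot: [[-0.527, -0.85, 0.004], [-0.85, 0.527, -0.003], [0.001, -0.005, -1.0]]
wrist_force: [-2.7, -0.1, 5.1]
gripper_width: 0.192
```

```bash
python3 m.py;python3 go.py .6243 .2507 .11 -130
```

```text
M [-0.178  1.549  0.273] F [-2.7 -0.1  5.1]
t 10.95 [0.625  0.2491 0.1099] q [35.6, 31.6, -0.8, 0.3, -57.5, -67.6] w 0.192 F [-2.7 -0.1  5.1] yaw -121.79
shift [-0.025, 0.035, -0.002] rot [-0.058, -0.004, 1.643] mm 2 deg 8.2
```

move_arm:
  motion: [0,0,0.03,0,0,0.5,1,0,0,0.03,0,0,1,1,0,0,0.03,0,0,1.5,1,0,0,0.03,0,0,2,1,0,0,0.03,0,0,2,1]

```text
time_s: 11.37
tcp_pos: [0.6245, 0.2491, 0.1099]
ee_rot: [[-0.665, -0.747, 0.004], [-0.747, 0.665, -0.004], [0.0, -0.005, -1.0]]
wrist_force: [-3.8, -0.3, 5.7]
gripper_width: 0.19
```

```bash
python3 m.py;python3 go.py .6243 .2507 .11 -140
```

```text
M [-0.023  1.442  0.287] F [-3.8 -0.3  5.7]
t 11.3667 [0.6245 0.2491 0.1099] q [35.6, 31.6, -0.8, 0.3, -57.5, -77.5] w 0.19 F [-3.8 -0.3  5.7] yaw -131.7
shift [-0.026, 0.031, -0.003] rot [-0.058, -0.001, 1.661] mm 2 deg 8.3
```

move_arm:
  motion: [0,0,0.03,0,0,0.5,1,0,0,0.03,0,0,1,1,0,0,0.03,0,0,1.5,1,0,0,0.03,0,0,2,1,0,0,0.03,0,0,2,1]

```text
time_s: 11.78
tcp_pos: [0.6244, 0.2495, 0.11]
ee_rot: [[-0.783, -0.622, 0.004], [-0.622, 0.783, -0.003], [-0.001, -0.005, -1.0]]
wrist_force: [-3.9, 0.5, 4.9]
gripper_width: 0.196
```

```bash
python3 m.py;python3 go.py .6243 .2507 .11 -150; python3 shot.py w7; python3 -c "
from h import *
for n in('scene','top'): cv2.imwrite(f'pics/{n}1.png',imaging.capture(n))
crop(cv2.imread('pics/scene1.png'),270,400,170,290,6,'scene1c')"
```

```text
M [0.348 1.503 0.429] F [-3.9  0.5  4.9]
t 11.7833 [0.6244 0.2495 0.11  ] q [35.7, 31.6, -0.9, 0.3, -57.5, -87.4] w 0.196 F [-3.9  0.5  4.9] yaw -141.55
shift [-0.016, 0.024, -0.001] rot [-0.058, 0.017, 1.689] mm 1 deg 8.5
```

View pics/scene1c.png

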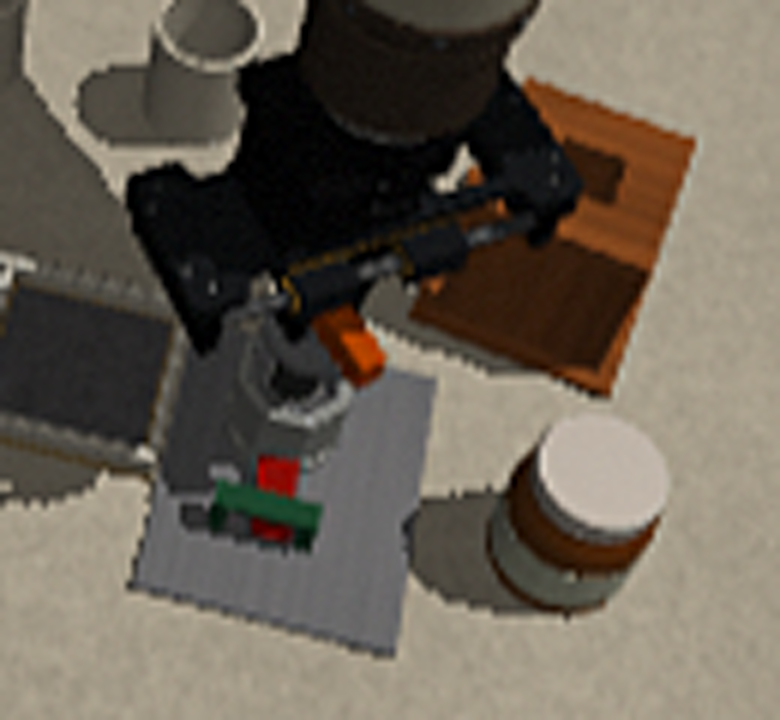

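move_arm:
  motion: [0,0,0.02,0,0,0.4,1,0,0,0.02,0,0,0.8,1,0,0,0.02,0,0,1,1,0,0,0.02,0,0,1,1]

```text
time_s: 12.27
tcp_pos: [0.6242, 0.2499, 0.11]
ee_rot: [[-0.832, -0.555, 0.004], [-0.555, 0.832, -0.004], [-0.001, -0.005, -1.0]]
wrist_force: [-3.7, 1.1, 6.6]
gripper_width: 0.2
```

```bash
python3 m.py;python3 go.py .6243 .2507 .11 -150
```

```text
M [0.237 1.478 0.785] F [-3.7  1.1  6.6]
t 12.2667 [0.6242 0.2499 0.11  ] q [35.7, 31.6, -0.9, 0.4, -57.5, -92.2] w 0.2 F [-3.7  1.1  6.6] yaw -146.28
shift [-0.014, 0.015, -0.001] rot [-0.06, 0.019, 0.744] mm 1 deg 3.7
```

move_arm:
  motion: [0,0,0,0,0,-0.5,1,0,0,0,0,0,-1,1,0,0,0,0,0,-1.4,1,0,0,0,0,0,-1.4,1]

```text
time_s: 12.6
tcp_pos: [0.6244, 0.2501, 0.11]
ee_rot: [[-0.758, -0.653, 0.005], [-0.653, 0.758, -0.003], [-0.002, -0.005, -1.0]]
wrist_force: [-2.2, 0.6, 2.4]
gripper_width: 0.192
```

```bash
python3 m.py;python3 go.py .6243 .2507 .24 -140
```

```text
M [ 0.326  0.767 -0.174] F [-2.2  0.6  2.4]
t 12.6 [0.6244 0.2501 0.11  ] q [35.7, 31.6, -0.9, 0.3, -57.4, -85.1] w 0.192 F [-2.2  0.6  2.4] yaw -139.26
shift [-0.014, -0.003, -3.25] rot [-0.058, 0.021, 0.147] mm 130 deg 0.8
```

move_arm:
  motion: [0,0,-0.2,0,0,0.3,1,0,0,-0.5,0,0,0.3,1,0,0,-0.9,0,0,0.3,1,0,0,-1.4,0,0,0,1,0,0,-1.9,0,0,0,1,0,0,-2.5,0,0,0,1,0,0,-3,0,0,0,1,0,0,-3.2,0,0,0,1,0,0,-3.2,0,0,0,1]

```text
time_s: 13.35
tcp_pos: [0.6249, 0.2509, 0.2395]
ee_rot: [[-0.758, -0.652, 0.008], [-0.652, 0.758, -0.0], [-0.006, -0.006, -1.0]]
wrist_force: [0.7, 0.1, -2.5]
gripper_width: 0.192
```

```bash
python3 m.py;python3 go.py .4925 .3641 .235 -14.8; python3 -c "
from h import *
for n in('scene','top'): cv2.imwrite(f'pics/{n}2.png',imaging.capture(n))
crop(cv2.imread('pics/scene2.png'),270,400,170,290,6,'scene2c')"
```

```text
M [0.025 0.035 0.024] F [ 0.7  0.1 -2.5]
t 13.35 [0.6249 0.2509 0.2395] q [35.7, 26.0, 9.1, 0.3, -72.7, -85.1] w 0.192 F [ 0.7  0.1 -2.5] yaw -139.29
shift [0.664, 4.305, 0.084] rot [-0.113, -0.031, -24.899] mm 174 deg 124.5
```

View pics/scene2c.png

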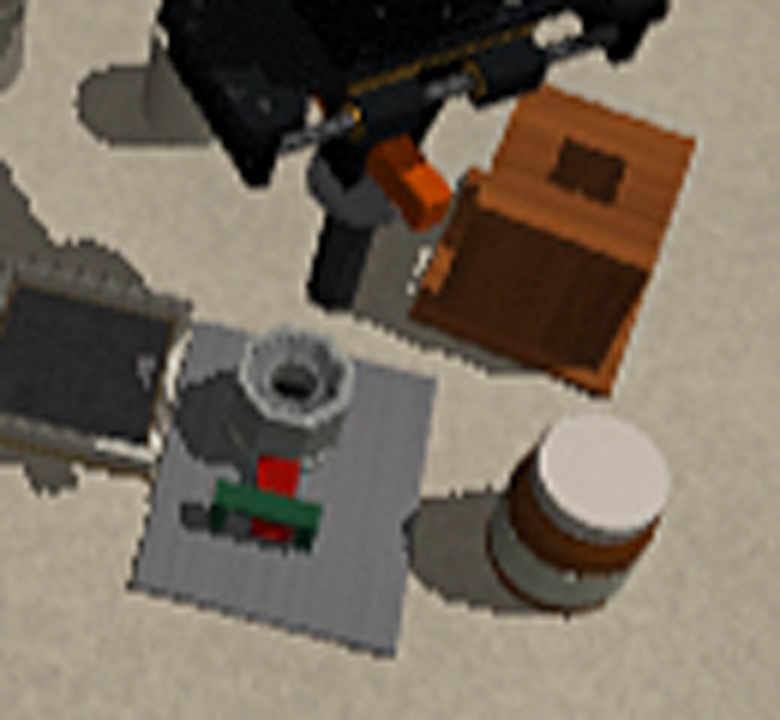

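move_arm:
  motion: [0,0.2,0,0,0,-1.3,1,0.1,0.6,0,0,0,-2.7,1,0.2,1,0,0,0,-4.1,1,0.3,1.4,0,0,0,-5.5,1,0.3,1.8,0,0,0,-6.9,1,0.4,2.2,0,0,0,-8.3,1,0.4,2.6,0,0,0,-9.7,1,0.5,3,0,0,0,-11.1,1,0.5,3.3,0,0,0,-12.5,1,0.6,3.6,0,0,0,-13.9,1,0.6,3.8,0,0,0,-15.3,1,0.6,4,0,0,0,-16.7,1,0.65,4.1,0,0,0,-18.1,1,0.66,4.2,0,-0.1,0,-19.5,1,0.66,4.3,0,-0.1,0,-20.9,1,0.66,4.3,0,-0.1,0,-22.3,1,0.66,4.3,0,-0.1,0,-23.7,1,0.66,4.3,0,-0.1,0,-24.5,1,0.66,4.3,0,-0.1,0,-24.9,1,0.66,4.3,0,-0.1,0,-24.9,1]

```text
time_s: 15.12
tcp_pos: [0.4902, 0.3628, 0.2328]
ee_rot: [[0.967, -0.255, -0.008], [-0.255, -0.967, -0.007], [-0.006, 0.009, -1.0]]
wrist_force: [0.0, 0.7, -3.2]
gripper_width: 0.194
```

```bash
python3 m.py;python3 go.py .4925 .3641 .118 -14.8; python3 shot.py w8
```

```text
M [-0.101  0.108  0.056] F [ 0.   0.7 -3.2]
t 15.1167 [0.4902 0.3628 0.2328] q [51.6, 20.5, -0.3, -0.1, -69.8, 23.6] w 0.194 F [ 0.   0.7 -3.2] yaw -14.8
shift [0.064, -0.072, 2.869] rot [0.106, 0.066, 0.001] mm 115 deg 0.6
```

View pics/w8.png

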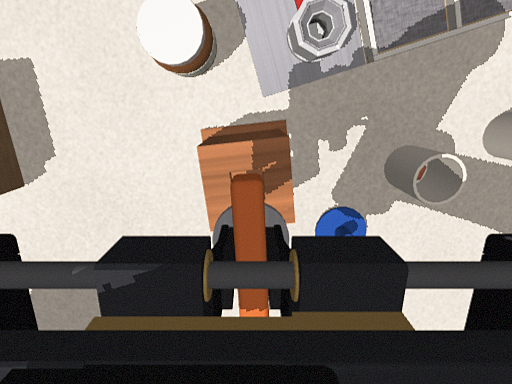

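move_arm:
  motion: [0.06,-0.07,0.2,0.1,0.07,0,1,0.06,-0.07,0.5,0.1,0.07,0,1,0.06,-0.07,0.8,0.1,0.07,0,1,0.06,-0.07,1.1,0.1,0.07,0,1,0.06,-0.07,1.4,0.1,0.07,0,1,0.06,-0.07,1.5,0.1,0.07,0,1]

```text
time_s: 15.67
tcp_pos: [0.4915, 0.3632, 0.1697]
ee_rot: [[0.966, -0.258, -0.004], [-0.258, -0.966, -0.004], [-0.003, 0.005, -1.0]]
wrist_force: [-0.3, -0.3, -3.6]
gripper_width: 0.192
```

```bash
python3 m.py;python3 go.py .4925 .3641 .118 -14.8
```

```text
M [-0.14   0.211 -0.057] F [-0.3 -0.3 -3.6]
t 15.6667 [0.4915 0.3632 0.1697] q [51.6, 23.2, -5.7, -0.0, -61.5, 23.4] w 0.192 F [-0.3 -0.3 -3.6] yaw -14.97
shift [0.021, -0.033, 1.293] rot [0.059, 0.031, -0.034] mm 52 deg 0.4
```

Tip is through the plate with no contact; continue down.

move_arm:
  motion: [0.02,-0.03,0.3,0.05,0.03,0,1,0.02,-0.03,0.6,0.05,0.03,0,1,0.02,-0.03,0.9,0.05,0.03,0,1,0.02,-0.03,1.1,0.05,0.03,0,1,0.02,-0.03,1.2,0.05,0.03,0,1,0.02,-0.03,1.26,0.05,0.03,0,1]

```text
time_s: 16.17
tcp_pos: [0.4923, 0.3638, 0.1188]
ee_rot: [[0.966, -0.259, -0.001], [-0.259, -0.966, -0.002], [-0.0, 0.002, -1.0]]
wrist_force: [-3.3, -0.9, 0.7]
gripper_width: 0.19
```

```bash
python3 m.py;python3 go.py .4925 .3641 .118 -14.8
```

```text
M [-0.211  0.944  0.016] F [-3.3 -0.9  0.7]
t 16.1667 [0.4923 0.3638 0.1188] q [51.6, 25.9, -9.3, 0.0, -54.9, 23.4] w 0.19 F [-3.3 -0.9  0.7] yaw -14.99
shift [0.003, -0.009, 0.019] rot [0.022, 0.005, -0.037] mm 1 deg 0.2
```

move_arm:
  motion: [0,0,0,0,0,0,0,0,0,0,0,0,0,0,0,0,0,0,0,0,0,0,0,0,0,0,0,0,0,0,0,0,0,0,0,0,0,-0.3,0,0,0,0,0,0,-0.8,0,0,0,-1,0,0,-1.6,0,0,0,-1,0,0,-2.5,0,0,0,-1,0,0,-3.3,0,0,0,-1,0,0,-3.3,0,0,0,-1]

```text
time_s: 17.08
tcp_pos: [0.4956, 0.3663, 0.2599]
ee_rot: [[0.966, -0.257, 0.012], [-0.258, -0.966, 0.009], [0.009, -0.011, -1.0]]
wrist_force: [0.4, 0.3, 1.6]
gripper_width: 0.792
```

```bash
python3 m.py;python3 shot.py w9; python3 go.py .4 .26 .25 -14.8
```

```text
M [ 0.049  0.032 -0.043] F [0.4 0.3 1.6]
t 17.1333 [0.4941 0.3655 0.2561] q [51.6, 19.6, 1.6, 0.1, -71.5, 23.4] w 0.835 F [-0.1  0.3 -1.9] yaw -14.97
shift [-1.593, 3.157, 0.123] rot [-0.084, -0.056, -0.033] mm 142 deg 0.5
```

View pics/w9.png

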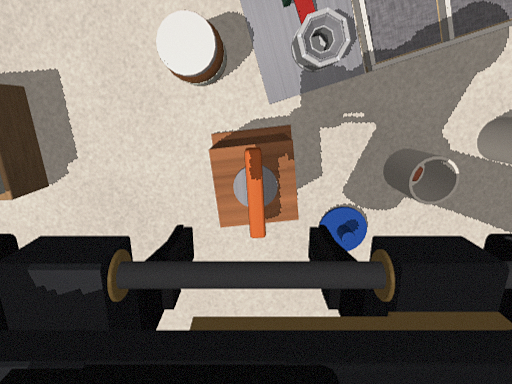

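Run:
```python
from h import *
T=cam("top");S=cam("scene")
tp=[(260,353),(378,349),(486,370),(604,367)];sp=[(515,182),(408,162),(322,124),(222,104)]
for a,b in zip(tp,sp): 
    x,e=tri([(T,(110+a[0]/2.7-.3,100+a[1]/2.7-.3)),(S,(120+b[0]/2.8-.3,110+b[1]/2.8-.3))]); print(x.round(4),np.round(e,1), onz(T,(110+a[0]/2.7-.3,100+a[1]/2.7-.3),.075).round(4))
t=cv2.imread("pics/top0.png"); crop(t,190,330,140,200,5.7,"carr")
s=cv2.imread("pics/scene0.png"); crop(s,170,310,185,255,5.7,"carrs")
im=imaging.capture("top");cv2.imwrite("pics/top3.png",im)
```

```text
[0.438  0.1559 0.0771] [0.9 0.9] [0.4381 0.1553 0.075 ]
[0.4456 0.0265 0.0731] [0.6 0.6] [0.4459 0.0259 0.075 ]
[ 0.426  -0.0914  0.0789] [1.4 1.4] [ 0.4261 -0.0931  0.075 ]
[ 0.4328 -0.2213  0.0772] [0.5 0.5] [ 0.4328 -0.2222  0.075 ]
```

View pics/carr.png

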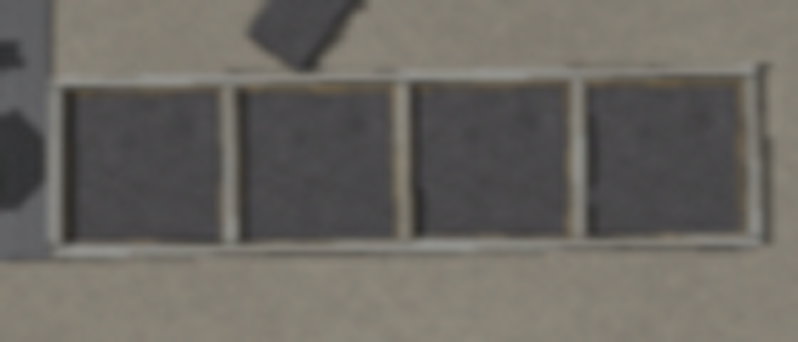

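View pics/carrs.png

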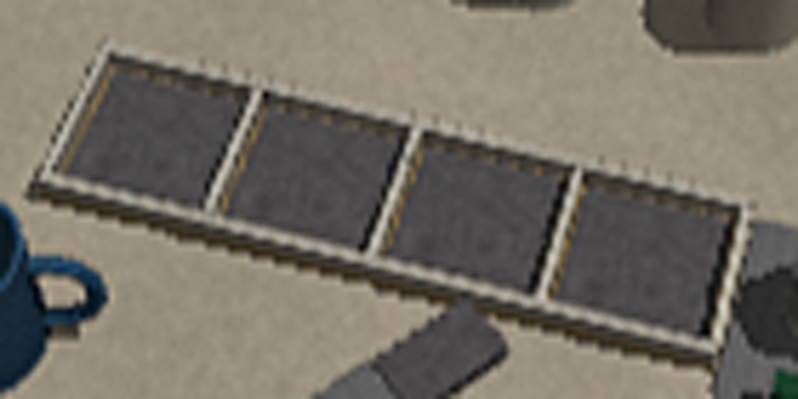

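View pics/top3.png

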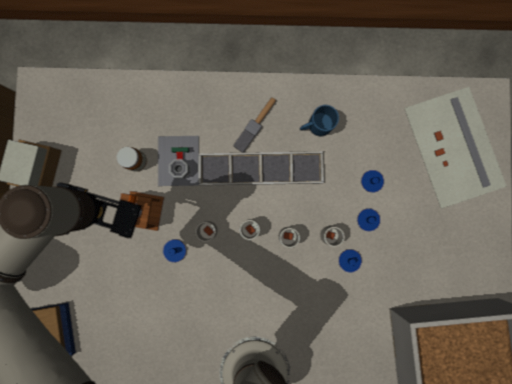

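Run:
```python
from h import *
T=cam("top");S=cam("scene")
t=lambda u,v:(T,(190+u/5.7-.4,140+v/5.7-.4)); s=lambda u,v:(S,(170+u/5.7-.4,185+v/5.7-.4))
# wall-top junctions: near wall / far wall in top; scene near wall is upper
xs=[57,229,403,577,755]
near=[(x,248-(x-57)*8/698) for x in xs]; far=[(x,82-(x-57)*11/698) for x in xs]
sn=[(745,210),(578,172),(417,130),(259,92),(107,50)]; sf=[(720,350),(541,298),(372,256),(210,212),(42,178)]
N=[];F=[]
for a,b in zip(near,sn): x,e=tri([t(*a),s(*b)]);print("N",x.round(4),np.round(e,1)[0]);N.append(onz(T,t(*a)[1],.022))
for a,b in zip(far,sf): x,e=tri([t(*a),s(*b)]);print("F",x.round(4),np.round(e,1)[0]);F.append(onz(T,t(*a)[1],.022))
N=np.array(N);F=np.array(F)
print(N.round(4),F.round(4))
for i in range(4): print("bay",3-i,((N[i]+N[i+1]+F[i]+F[i+1])/4).round(4))
```

```text
N [0.5819 0.1874 0.0212] 0.1
N [0.5858 0.0922 0.0188] 0.9
N [ 0.5892 -0.0034  0.0207] 0.8
N [ 0.5929 -0.0992  0.0198] 1.0
N [ 0.5959 -0.1951  0.0231] 0.2
F [0.6729 0.1929 0.0228] 2.5
F [0.6762 0.0959 0.0292] 0.8
F [0.6802 0.0007 0.0281] 1.0
F [ 0.6835 -0.0937  0.0299] 1.7
F [ 0.6889 -0.1931  0.0228] 0.9
[[ 0.5818  0.1874  0.022 ]
 [ 0.5853  0.0929  0.022 ]
 [ 0.5889 -0.0026  0.022 ]
 [ 0.5924 -0.098   0.022 ]
 [ 0.596  -0.1955  0.022 ]] [[ 6.736e-01  1.906e-01  2.200e-02]
 [ 6.775e-01  9.570e-02  2.200e-02]
 [ 6.814e-01 -3.000e-04  2.200e-02]
 [ 6.854e-01 -9.610e-02  2.200e-02]
 [ 6.894e-01 -1.941e-01  2.200e-02]]
bay 3 [0.6295 0.1416 0.022 ]
bay 2 [0.6333 0.0464 0.022 ]
bay 1 [ 0.637  -0.0492  0.022 ]
bay 0 [ 0.6408 -0.1459  0.022 ]
```

```bash
python3 go.py .438 .1555 .2 -90 .438 .1555 .11 -90
```

```text
t 17.1833 [0.4928 0.3646 0.2531] q [51.6, 19.7, 1.4, 0.0, -71.5, 23.4] w 0.882 F [-0.2 -0.2 -0.3] yaw -14.99
shift [0.026, 5.408, 1.313] rot [-0.035, 0.006, 15.002] mm 223 deg 75.0
shift [0.023, 5.413, 3.563] rot [-0.035, 0.006, 15.002] mm 259 deg 75.0
```

move_arm:
  motion: [0,0.6,0,0,0,1.4,-1,0,1.4,0,0,0,2.8,-1,0,2.2,0.2,0,0,4.2,-1,0,3,0.5,0,0,5.6,-1,0,3.8,0.8,0,0,7,-1,0,4.6,1,0,0,8.4,-1,0,5.2,1.2,0,0,9.8,-1,0,5.4,1.3,0,0,11.2,-1,0,5.4,1.3,0,0,12.6,-1,0,5.4,1.3,0,0,14,-1,0,5.4,1.3,0,0,15,-1,0,5.4,1.3,0,0,15,-1]

```text
time_s: 18.18
tcp_pos: [0.4363, 0.1554, 0.1994]
ee_rot: [[-0.002, -1.0, -0.0], [-1.0, 0.002, 0.001], [-0.001, 0.0, -1.0]]
wrist_force: [-0.9, -0.4, -0.4]
gripper_width: 1.004
```

```bash
python3 shot.py w10; python3 go.py .438 .1555 .03 -90
```

```text
t 18.2333 [0.4365 0.1556 0.1995] q [39.8, 7.3, -23.3, -0.0, -59.3, -39.6] w 1.006 F [-0.3 -1.1 -1. ] yaw -89.9
shift [0.006, -0.038, 4.239] rot [-0.002, 0.011, 0.021] mm 170 deg 0.1
```

View pics/w10.png

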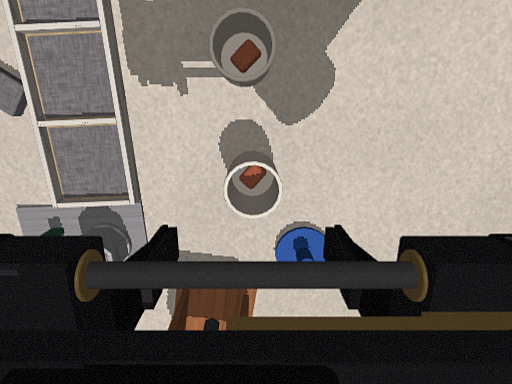

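Run:
```python
from h import *
import pickle
c=pickle.load(open("pics/w10.pkl","rb"))
print(onz(c,(252.5,188.5),.075),onz(c,(242,46),.075))
```

```text
[0.43457856 0.15646732 0.075     ] [0.44387951 0.02712196 0.075     ]
```

move_arm:
  motion: [0,0,0.8,0,0,0,-1,0,0,1.7,0,0,0,-1,0,0,2.6,0,0,0,-1,0,0,3.4,0,0,0,-1,0,0,4,0,0,0,-1,0,0,4.24,0,0,0,-1,0,0,4.24,0,0,0,1,0,0,4.24,0,0,0,1,0,0,4.24,0,0,0,1,0,0,4.24,0,0,0,1,0,0,4.24,0,0,0,1,0,0,4.24,0,0,0,1,0,0,4.24,0,0,0,1]

```text
time_s: 19.32
tcp_pos: [0.4363, 0.1558, 0.0309]
ee_rot: [[0.002, -1.0, 0.0], [-1.0, -0.002, 0.001], [-0.001, -0.0, -1.0]]
wrist_force: [-3.1, -0.4, 7.2]
gripper_width: 0.692
```

```bash
python3 go.py .6295 .1416 .085 -87.7 .6295 .1416 .039 -87.7 .438 .156 .085 -90
```

```text
t 19.3167 [0.4363 0.1558 0.0309] q [39.8, 20.8, -35.5, -0.1, -33.6, -39.6] w 0.692 F [-3.1 -0.4  7.2] yaw -89.88
shift [0.363, -4.83, -1.352] rot [-0.006, 0.016, -0.436] mm 201 deg 2.2
shift [0.365, -4.829, -0.202] rot [-0.006, 0.016, -0.436] mm 194 deg 2.2
shift [-0.007, -0.043, -1.353] rot [-0.005, 0.016, 0.024] mm 54 deg 0.1
```

move_arm:
  motion: [0,0,-0.4,0,0,0,1,0,0,-0.9,0,0,0,1,0,-0.3,-1.3,0,0,0,1,0.1,-1,-1.4,0,0,0,1,0.2,-1.8,-1.4,0,0,0,1,0.2,-2.6,-1.4,0,0,0,1,0.3,-3.4,-1.4,0,0,0,1,0.3,-4.1,-1.4,0,0,-0.4,1,0.36,-4.6,-1.4,0,0,-0.4,1,0.36,-4.8,-1.35,0,0,-0.4,1,0.36,-4.83,-1.2,0,0,-0.4,1,0.36,-4.83,-0.9,0,0,-0.4,1,0.36,-4.83,-0.6,0,0,-0.4,1,0.36,-4.83,-0.4,0,0,-0.4,1,0.36,-4.83,-0.25,0,0,-0.4,1,0.36,-4.83,-0.25,0,0,-0.4,1]

```text
time_s: 20.65
tcp_pos: [0.6281, 0.1417, 0.0397]
ee_rot: [[0.038, -0.999, -0.002], [-0.999, -0.038, 0.0], [-0.0, 0.002, -1.0]]
wrist_force: [0.3, -0.2, -2.9]
gripper_width: 0.694
```

```bash
python3 go.py .6295 .1416 .0385 -87.7; python3 shot.py w11
```

```text
t 20.65 [0.6281 0.1417 0.0397] q [27.1, 33.7, -8.7, -0.1, -47.7, -24.8] w 0.694 F [ 0.3 -0.2 -2.9] yaw -87.83
shift [0.004, -0.035, 0.031] rot [0.024, 0.002, -0.026] mm 2 deg 0.2
```

View pics/w11.png

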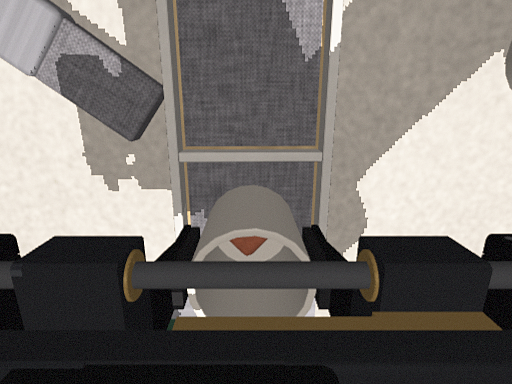

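move_arm:
  motion: [0,-0.02,0.04,0,0,0,1,0,-0.02,0.05,0,0,0,1,0,-0.02,0.03,0,0,0,-0.6,0,-0.02,0.03,0,0,0,-0.6,0,-0.02,0.03,0,0,0,-0.6,0,-0.02,-0.2,0,0,0,-0.6,0,-0.02,-0.8,0,0,0,-0.6,0,-0.02,-1.6,0,0,0,-0.6,0,-0.02,-2.5,0,0,0,-1,0,-0.02,-3,0,0,0,-1]

```text
time_s: 21.53
tcp_pos: [0.6317, 0.1422, 0.1661]
ee_rot: [[0.039, -0.999, 0.007], [-0.999, -0.039, 0.003], [-0.002, -0.007, -1.0]]
wrist_force: [1.1, 0.3, 0.3]
gripper_width: 0.881
```

```bash
python3 m.py; python3 go.py .6281 .1417 .16 -87.7 .444 .0265 .16 -90 .444 .0265 .03 -90; python3 shot.py w12
```

```text
M [0.02  0.022 0.01 ] F [1.1 0.3 0.3]
t 21.5333 [0.6317 0.1422 0.1661] q [27.0, 26.4, -1.1, 0.0, -62.1, -24.8] w 0.881 F [1.1 0.3 0.3] yaw -87.78
shift [0.01, 0.091, 0.151] rot [-0.079, 0.027, -0.017] mm 7 deg 0.4
shift [2.71, 4.801, 0.112] rot [-0.079, 0.029, 0.443] mm 221 deg 2.3
shift [2.718, 4.824, 3.362] rot [-0.079, 0.029, 0.443] mm 259 deg 2.3
```

View pics/w12.png

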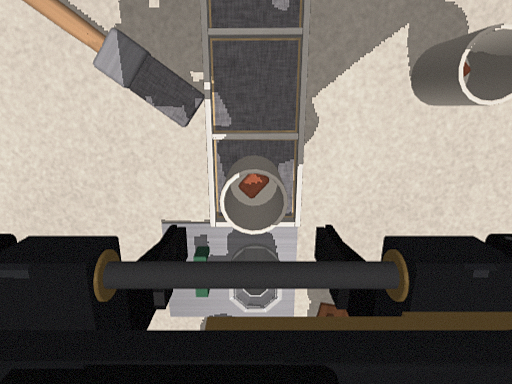

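move_arm:
  motion: [0.5,0.8,0,0,0,0,-1,1,1.7,0,0,0,0.2,-1,1.5,2.6,0,0,0,0.4,-1,2,3.5,0,0,0,0.4,-1,2.5,4.3,0,0,0,0.4,-1,2.7,4.8,0.1,0,0,0.4,-1,2.71,4.81,0.1,-0.05,0,0.4,-1,2.71,4.81,0.8,-0.08,0,0.4,-1,2.71,4.82,1.7,-0.08,0,0.4,-1,2.71,4.82,2.5,-0.08,0,0.4,-1,2.71,4.82,3.1,-0.08,0,0.4,-1,2.71,4.82,3.35,-0.08,0,0.4,-1,2.71,4.82,3.35,-0.08,0,0.4,1,2.71,4.82,3.35,-0.08,0,0.4,1,2.71,4.82,3.35,-0.08,0,0.4,1,2.71,4.82,3.35,-0.08,0,0.4,1,2.71,4.82,3.35,-0.08,0,0.4,1,2.71,4.82,3.35,-0.08,0,0.4,1,2.71,4.82,3.35,-0.08,0,0.4,1]

```text
time_s: 23.17
tcp_pos: [0.4462, 0.0273, 0.0336]
ee_rot: [[0.004, -1.0, 0.005], [-1.0, -0.004, 0.004], [-0.004, -0.005, -1.0]]
wrist_force: [-4.1, 0.9, 6.2]
gripper_width: 0.687
```

```bash
python3 m.py; python3 go.py .6333 .0464 .085 -87.7 .6333 .0464 .0385 -87.7; python3 shot.py w13
```

```text
M [ 0.265  1.501 -0.139] F [-4.1  0.9  6.2]
t 23.1667 [0.4462 0.0273 0.0336] q [24.4, 19.2, -37.7, -0.2, -32.7, -24.0] w 0.687 F [-4.1  0.9  6.2] yaw -89.78
shift [-0.466, -4.686, -1.258] rot [-0.062, 0.047, -0.417] mm 195 deg 2.1
shift [-0.461, -4.68, -0.095] rot [-0.062, 0.047, -0.417] mm 188 deg 2.1
```

View pics/w13.png

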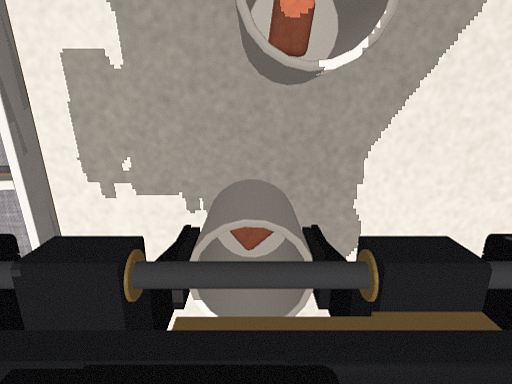

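move_arm:
  motion: [0,0,-0.4,0,0,0,1,0,0,-0.9,0,0,0,1,-0.1,-0.4,-1.3,0,0,0,1,-0.1,-1,-1.35,0,0,0,1,-0.2,-1.8,-1.35,0,0,0,1,-0.3,-2.6,-1.35,0,0,-0.4,1,-0.3,-3.4,-1.35,0,0,-0.4,1,-0.4,-4.1,-1.35,0,0,-0.4,1,-0.46,-4.5,-1.35,0,0,-0.4,1,-0.46,-4.68,-1.3,-0.05,0,-0.4,1,-0.46,-4.69,-1.1,-0.06,0,-0.4,1,-0.46,-4.69,-0.8,-0.06,0,-0.4,1,-0.46,-4.69,-0.5,-0.06,0,-0.4,1,-0.46,-4.69,-0.3,-0.06,0,-0.4,1,-0.46,-4.69,-0.2,-0.06,0,-0.4,1,-0.46,-4.69,-0.16,-0.06,0,-0.4,1]

```text
time_s: 24.55
tcp_pos: [0.6312, 0.0458, 0.0418]
ee_rot: [[0.04, -0.999, -0.005], [-0.999, -0.04, 0.002], [-0.002, 0.005, -1.0]]
wrist_force: [-8.9, 0.7, 13.3]
gripper_width: 0.687
```

```bash
python3 m.py; python3 go.py .6333 .0464 .0405 -87.7; python3 shot.py w14
```

```text
M [ 0.198  2.641 -0.024] F [-8.9  0.7 13.3]
t 24.55 [0.6312 0.0458 0.0418] q [18.7, 32.7, -10.2, -0.3, -47.4, -16.2] w 0.687 F [-8.9  0.7 13.3] yaw -87.73
shift [-0.013, -0.054, 0.032] rot [0.058, 0.025, -0.006] mm 3 deg 0.3
```

View pics/w14.png

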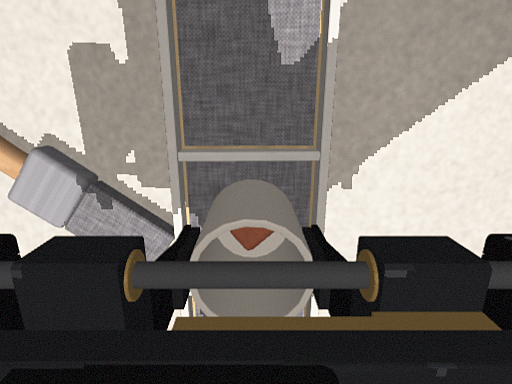

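move_arm:
  motion: [0,0,-0.03,0,0,0,1,0,0,-0.03,0,0,0,-0.55,0,0,-0.03,0,0,0,-0.55,0,0,-0.03,0,0,0,-0.55,0,0,-0.3,0,0,0,-0.55,0,0,-0.9,0,0,0,-0.55,0,0,-1.7,0,0,0,-0.55,0,0,-2.5,0,0,0,-1,0,0,-2.95,0,0,0,-1]

```text
time_s: 25.35
tcp_pos: [0.6341, 0.0458, 0.1652]
ee_rot: [[0.04, -0.999, 0.003], [-0.999, -0.04, 0.003], [-0.003, -0.004, -1.0]]
wrist_force: [0.3, 0.2, 0.8]
gripper_width: 0.86
```

```bash
python3 m.py; python3 go.py .427 -.0915 .16 -90 .427 -.0915 .03 -90; python3 shot.py w15
```

```text
M [0.014 0.035 0.013] F [0.3 0.2 0.8]
t 25.35 [0.6341 0.0458 0.1652] q [18.6, 25.4, -2.7, -0.1, -61.6, -16.3] w 0.86 F [0.3 0.2 0.8] yaw -87.69
shift [3.22, 5.312, 0.102] rot [-0.04, 0.037, 0.463] mm 248 deg 2.3
shift [3.23, 5.323, 3.352] rot [-0.04, 0.037, 0.463] mm 283 deg 2.3
```

View pics/w15.png

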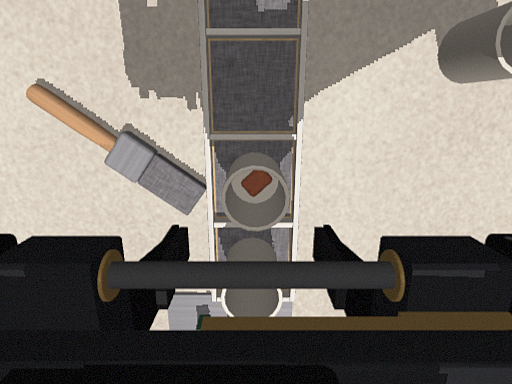

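move_arm:
  motion: [0.5,0.8,0,0,0,0,-1,1.1,1.7,0,0,0,0.2,-1,1.7,2.6,0,0,0,0.4,-1,2.2,3.5,0,0,0,0.4,-1,2.7,4.4,0,0,0,0.4,-1,3.1,5,0.1,0,0,0.46,-1,3.22,5.31,0.1,0,0,0.46,-1,3.22,5.31,0.1,-0.05,0,0.46,-1]

```text
time_s: 26.07
tcp_pos: [0.4262, -0.0925, 0.1627]
ee_rot: [[-0.001, -1.0, 0.005], [-1.0, 0.001, 0.004], [-0.004, -0.005, -1.0]]
wrist_force: [-0.0, 0.1, 0.9]
gripper_width: 0.998
```

```bash
python3 shot.py w16; python3 go.py .427 -.0915 .03 -90
```

```text
t 26.1167 [ 0.4288 -0.0918  0.1631] q [9.2, 6.9, -29.7, -0.2, -53.0, -9.0] w 0.998 F [ 1.5 -0.6  1.1] yaw -90.0
shift [0.005, 0.067, 3.326] rot [-0.08, 0.046, 0.0] mm 133 deg 0.5
```

View pics/w16.png

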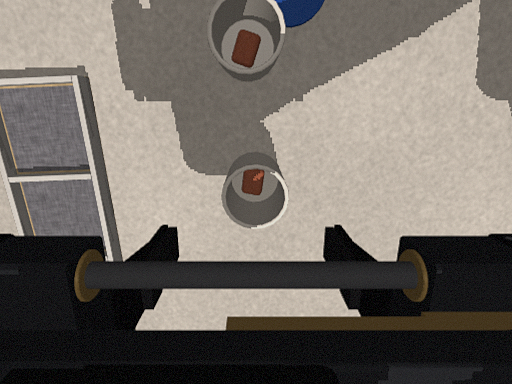

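Run:
```python
from h import *
import pickle
c=pickle.load(open("pics/w16.pkl","rb"))
print(onz(c,(255,195),.075),onz(c,(246.5,35),.075))
```

```text
[ 0.42292509 -0.0952876   0.075     ] [ 0.42979739 -0.2213981   0.075     ]
```

move_arm:
  motion: [0,0.06,0.7,-0.08,0.04,0,-1,0,0.06,1.5,-0.08,0.04,0,-1,0,0.06,2.3,-0.08,0.04,0,-1,0,0.06,3,-0.08,0.04,0,-1,0,0.06,3.3,-0.08,0.04,0,-1,0,0.06,3.32,-0.08,0.04,0,-1,0,0.06,3.32,-0.08,0.04,0,1,0,0.06,3.32,-0.08,0.04,0,1,0,0.06,3.32,-0.08,0.04,0,1,0,0.06,3.32,-0.08,0.04,0,1,0,0.06,3.32,-0.08,0.04,0,1,0,0.06,3.32,-0.08,0.04,0,1,0,0.06,3.32,-0.08,0.04,0,1]

```text
time_s: 27.2
tcp_pos: [0.426, -0.0916, 0.0308]
ee_rot: [[-0.001, -1.0, -0.002], [-1.0, 0.001, 0.0], [-0.0, 0.002, -1.0]]
wrist_force: [-3.8, 0.5, 6.2]
gripper_width: 0.671
```

```bash
python3 m.py; python3 go.py .637 -.0492 .085 -87.7 .637 -.0492 .0385 -87.7
```

```text
M [ 0.141  1.477 -0.038] F [-3.8  0.5  6.2]
t 27.2 [ 0.426  -0.0916  0.0308] q [9.4, 18.9, -39.1, -0.1, -32.1, -9.3] w 0.671 F [-3.8  0.5  6.2] yaw -90.03
shift [-1.062, -5.272, -1.366] rot [0.023, 0.004, -0.466] mm 222 deg 2.3
shift [-1.062, -5.275, -0.204] rot [0.023, 0.004, -0.466] mm 215 deg 2.3
```

move_arm:
  motion: [0,0,0,0,0,0,1,0,0,0,0,0,0,1]

```text
time_s: 27.37
tcp_pos: [0.4264, -0.0915, 0.0309]
ee_rot: [[-0.001, -1.0, -0.0], [-1.0, 0.001, 0.001], [-0.001, 0.0, -1.0]]
wrist_force: [0.3, 0.1, -3.1]
gripper_width: 0.672
```

```bash
python3 shot.py w17; python3 m.py; python3 go.py .637 -.0492 .085 -87.7 .637 -.0492 .0385 -87.7
```

```text
M [0.041 0.051 0.033] F [-0.5 -0.2 -3.1]
t 27.4167 [ 0.4265 -0.0915  0.0308] q [9.4, 18.9, -39.1, -0.1, -32.0, -9.3] w 0.671 F [-0.5 -0.2 -3.1] yaw -90.03
shift [-1.06, -5.262, -1.356] rot [0.005, 0.008, -0.466] mm 221 deg 2.3
shift [-1.059, -5.263, -0.194] rot [0.005, 0.008, -0.466] mm 215 deg 2.3
```

View pics/w17.png

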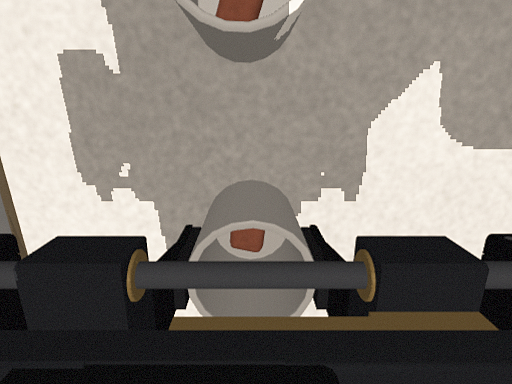

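move_arm:
  motion: [0,0,-0.4,0,0,0,1,0,0,-0.9,0,0,0,1,-0.1,-0.4,-1.3,0,0,0,1,-0.2,-1,-1.35,0,0,0,1,-0.4,-1.8,-1.35,0,0,0,1,-0.5,-2.6,-1.35,0,0,-0.4,1,-0.7,-3.4,-1.35,0,0,-0.4,1,-0.8,-4.2,-1.35,0,0,-0.46,1,-1,-4.9,-1.35,0,0,-0.46,1,-1.06,-5.2,-1.35,0,0,-0.46,1,-1.06,-5.27,-1.2,0,0,-0.46,1,-1.06,-5.27,-0.9,0,0,-0.46,1,-1.06,-5.27,-0.6,0,0,-0.46,1,-1.06,-5.27,-0.4,0,0,-0.46,1,-1.06,-5.27,-0.25,0,0,-0.46,1,-1.06,-5.27,-0.2,0,0,-0.46,1,-1.06,-5.27,-0.2,0,0,-0.46,1]

```text
time_s: 28.83
tcp_pos: [0.6362, -0.0495, 0.0388]
ee_rot: [[0.04, -0.999, -0.002], [-0.999, -0.04, 0.0], [-0.0, 0.002, -1.0]]
wrist_force: [0.5, -0.1, -2.5]
gripper_width: 0.672
```

```bash
python3 m.py; python3 go.py .637 -.0492 .0385 -87.7; python3 shot.py w18
```

```text
M [ 0.025  0.012 -0.001] F [ 0.5 -0.1 -2.5]
t 28.8333 [ 0.6362 -0.0495  0.0388] q [10.0, 33.3, -9.7, -0.0, -47.1, -7.7] w 0.672 F [ 0.5 -0.1 -2.5] yaw -87.73
shift [-0.007, -0.019, 0.007] rot [0.019, 0.004, -0.006] mm 1 deg 0.1
```

View pics/w18.png

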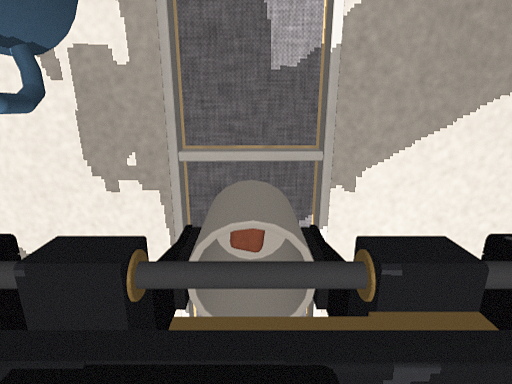

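move_arm:
  motion: [0,0,0.04,0,0,0,1,0,0,0.07,0,0,0,1,0,0,0.07,0,0,0,1]

```text
time_s: 29.13
tcp_pos: [0.6368, -0.0494, 0.0387]
ee_rot: [[0.04, -0.999, 0.0], [-0.999, -0.04, -0.0], [0.0, -0.0, -1.0]]
wrist_force: [-4.0, 1.3, 10.7]
gripper_width: 0.671
```

move_arm:
  motion: [0,0,-0.02,0,0,0,1,0,0,-0.02,0,0,0,-0.55,0,0,-0.02,0,0,0,-0.55,0,0,-0.02,0,0,0,-0.55,0,0,-0.3,0,0,0,-0.55,0,0,-0.9,0,0,0,-0.55,0,0,-1.7,0,0,0,-0.55,0,0,-2.5,0,0,0,-1,0,0,-2.95,0,0,0,-1]

```text
time_s: 29.88
tcp_pos: [0.6387, -0.0496, 0.1618]
ee_rot: [[0.041, -0.999, 0.007], [-0.999, -0.041, -0.001], [0.001, -0.007, -1.0]]
wrist_force: [1.0, -0.1, 1.4]
gripper_width: 0.854
```

```bash
python3 m.py; python3 go.py .431 -.2213 .16 -90 .431 -.2213 .03 -90; python3 shot.py w19
```

```text
M [ 0.02   0.02  -0.014] F [ 1.  -0.1  1.4]
t 29.8833 [ 0.6387 -0.0496  0.1618] q [10.1, 25.9, -2.5, 0.1, -61.2, -7.8] w 0.854 F [ 1.  -0.1  1.4] yaw -87.65
shift [4.076, 5.365, 0.01] rot [-0.08, -0.008, 0.471] mm 269 deg 2.4
shift [4.073, 5.387, 3.26] rot [-0.08, -0.008, 0.471] mm 300 deg 2.4
```

View pics/w19.png

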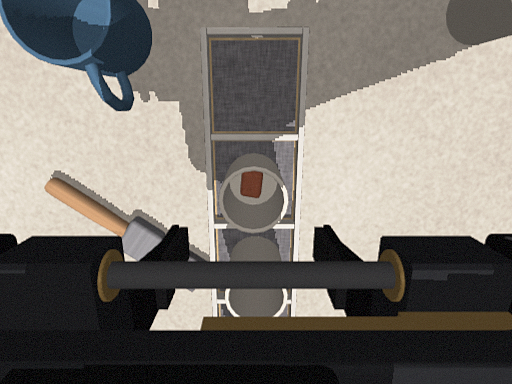

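move_arm:
  motion: [0.5,0.7,0,0,0,0,-1,1.2,1.6,0,0,0,0.2,-1,1.9,2.5,0,0,0,0.4,-1,2.6,3.4,0,0,0,0.4,-1,3.3,4.3,0,0,0,0.4,-1,3.8,5,0,0,0,0.47,-1,4.05,5.36,0,0,0,0.47,-1,4.07,5.36,0,-0.08,0,0.47,-1]

```text
time_s: 30.6
tcp_pos: [0.4285, -0.2229, 0.163]
ee_rot: [[-0.004, -1.0, 0.004], [-1.0, 0.004, -0.0], [0.0, -0.004, -1.0]]
wrist_force: [-0.6, 0.2, -0.5]
gripper_width: 1.005
```

```bash
python3 shot.py w20; python3 go.py .431 -.2213 .03 -90
```

```text
t 30.65 [ 0.4313 -0.2226  0.1632] q [-8.1, 11.5, -23.9, 0.0, -54.2, 7.9] w 0.996 F [ 0.5 -0.8 -0.3] yaw -90.15
shift [-0.036, 0.027, 3.331] rot [-0.071, -0.011, -0.029] mm 133 deg 0.4
```

View pics/w20.png

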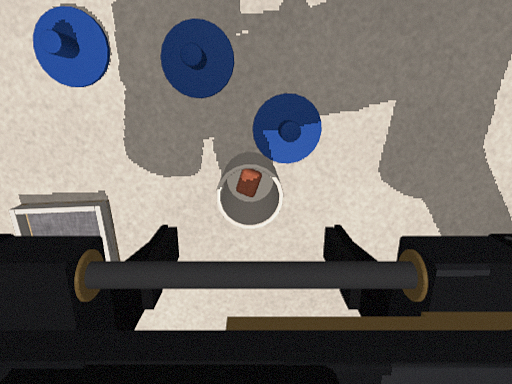

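Run:
```python
from h import *
import pickle
c=pickle.load(open("pics/w20.pkl","rb"))
print("pot",onz(c,(250,196),.075))
for u in((287,128),(197.5,58.5),(71,46)): print(onz(c,u,.011))
```

```text
pot [ 0.42958254 -0.2251245   0.075     ]
[ 0.39153539 -0.27913015  0.011     ]
[ 0.48048183 -0.3454262   0.011     ]
[ 0.60165175 -0.35691589  0.011     ]
```

move_arm:
  motion: [0.03,0.03,0.7,-0.07,0,0,-1,0.03,0.03,1.5,-0.07,0,0,-1,0.03,0.03,2.3,-0.07,0,0,-1,0.03,0.03,3,-0.07,0,0,-1,0.03,0.03,3.3,-0.07,0,0,-1,0.03,0.03,3.33,-0.07,0,0,-1,0.03,0.03,3.33,-0.07,0,0,1,0.03,0.03,3.33,-0.07,0,0,1,0.03,0.03,3.33,-0.07,0,0,1,0.03,0.03,3.33,-0.07,0,0,1,0.03,0.03,3.33,-0.07,0,0,1,0.03,0.03,3.33,-0.07,0,0,1,0.03,0.03,3.33,-0.07,0,0,1,0.03,0.03,3.33,-0.07,0,0,1]

```text
time_s: 31.82
tcp_pos: [0.4308, -0.2239, 0.0309]
ee_rot: [[-0.002, -1.0, 0.0], [-1.0, 0.002, -0.001], [0.001, -0.0, -1.0]]
wrist_force: [-2.0, 1.4, 7.1]
gripper_width: 0.684
```

```bash
python3 m.py; python3 go.py .6408 -.1459 .085 -87.7 .6408 -.1459 .0385 -87.7
```

```text
M [ 0.405  0.77  -0.026] F [-2.   1.4  7.1]
t 31.8167 [ 0.4308 -0.2239  0.0309] q [-8.2, 22.5, -32.5, 0.1, -35.0, 8.0] w 0.684 F [-2.   1.4  7.1] yaw -90.13
shift [-1.961, -5.247, -1.352] rot [-0.003, -0.014, -0.486] mm 230 deg 2.4
shift [-1.962, -5.246, -0.19] rot [-0.003, -0.014, -0.486] mm 224 deg 2.4
```

move_arm:
  motion: [0,0,-0.4,0,0,0,1,0,0,-0.9,0,0,0,1,-0.1,-0.4,-1.3,0,0,0,1,-0.3,-1,-1.35,0,0,0,1,-0.6,-1.8,-1.35,0,0,0,1,-0.9,-2.6,-1.35,0,0,-0.4,1,-1.2,-3.4,-1.35,0,0,-0.4,1,-1.5,-4.2,-1.35,0,0,-0.48,1,-1.8,-4.9,-1.35,0,0,-0.48,1,-1.95,-5.2,-1.35,0,0,-0.48,1,-1.96,-5.25,-1.2,0,0,-0.48,1,-1.96,-5.25,-0.9,0,0,-0.48,1,-1.96,-5.25,-0.6,0,0,-0.48,1,-1.96,-5.25,-0.4,0,0,-0.48,1,-1.96,-5.25,-0.25,0,0,-0.48,1,-1.96,-5.25,-0.17,0,0,-0.48,1,-1.96,-5.25,-0.15,0,0,-0.48,1]

```text
time_s: 33.23
tcp_pos: [0.6385, -0.1465, 0.0389]
ee_rot: [[0.04, -0.999, -0.004], [-0.999, -0.04, -0.002], [0.002, 0.005, -1.0]]
wrist_force: [-9.0, 3.6, 14.0]
gripper_width: 0.679
```

```bash
python3 m.py; python3 go.py .6408 -.1459 .0385 -87.7; python3 shot.py w21
```

```text
M [0.901 2.625 0.023] F [-9.   3.6 14. ]
t 33.2333 [ 0.6385 -0.1465  0.0389] q [1.2, 34.6, -7.0, 0.1, -48.6, 0.9] w 0.679 F [-9.   3.6 14. ] yaw -87.72
shift [-0.013, -0.058, 0.01] rot [0.052, -0.02, -0.004] mm 2 deg 0.3
```

View pics/w21.png

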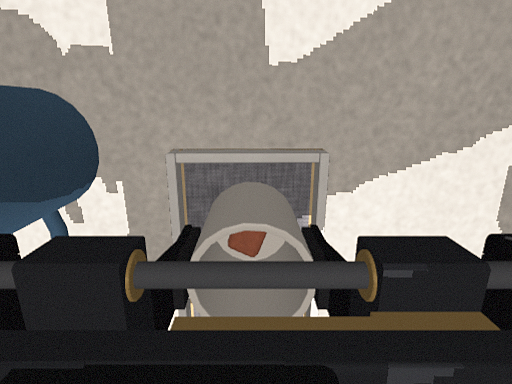

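move_arm:
  motion: [0,0,-0.03,0,0,0,1,0,0,-0.03,0,0,0,-0.55,0,0,-0.03,0,0,0,-0.55,0,0,-0.03,0,0,0,-0.55,0,0,-0.3,0,0,0,-0.55,0,0,-0.9,0,0,0,-0.55,0,0,-1.7,0,0,0,-0.55,0,0,-2.6,0,0,0,0,0,0,-3.4,0,0,0,0,0,0,-3.8,0,0,0,0,0,0,-3.8,0,0,0,0]

```text
time_s: 34.2
tcp_pos: [0.6421, -0.1468, 0.1979]
ee_rot: [[0.04, -0.999, 0.008], [-0.999, -0.04, -0.003], [0.004, -0.008, -1.0]]
wrist_force: [1.4, 0.2, 0.6]
gripper_width: 0.562
```

```bash
python3 m.py; python3 shot.py w22; python3 go.py .602 -.356 .12 -87.7; python3 -c "
from h import *
for n in('scene','top'): cv2.imwrite(f'pics/{n}4.png',imaging.capture(n))"
```

```text
M [0.037 0.027 0.026] F [1.4 0.2 0.6]
t 34.25 [ 0.6407 -0.1464  0.1947] q [1.3, 26.1, 2.8, 0.1, -66.5, 1.0] w 0.539 F [ 0.1 -0.3 -2. ] yaw -87.72
shift [5.194, 1.18, 1.877] rot [-0.031, -0.026, -0.003] mm 226 deg 0.2
```

View pics/w22.png

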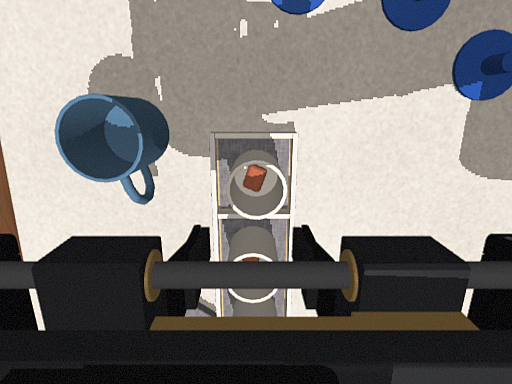

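View pics/scene4.png

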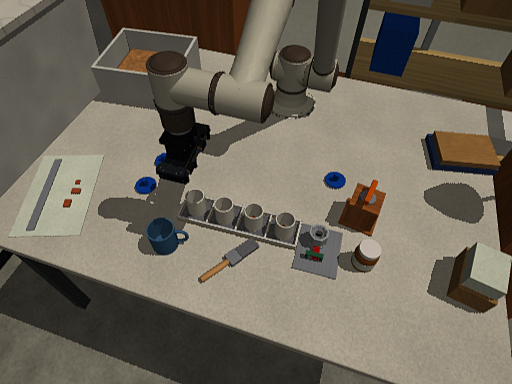

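```bash
cat > rim.py <<'E'
from h import *
import pickle,sys
# zoomed crops for the rims
ims=[]
for n,(u,v) in (("w12",(254,199)),("w15",(257,197)),("w19",(254,197)),("w22",(257,189))):
    im=cv2.imread(f"pics/{n}.png")[v-40:v+40,u-45:u+45]
    ims.append(cv2.resize(im,None,fx=4,fy=4,interpolation=cv2.INTER_CUBIC))
cv2.imwrite("pics/rims.png",np.vstack([np.hstack(ims[:2]),np.hstack(ims[2:])])[:,:])
E
python3 rim.py
```

```text
(no output)
```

View pics/rims.png

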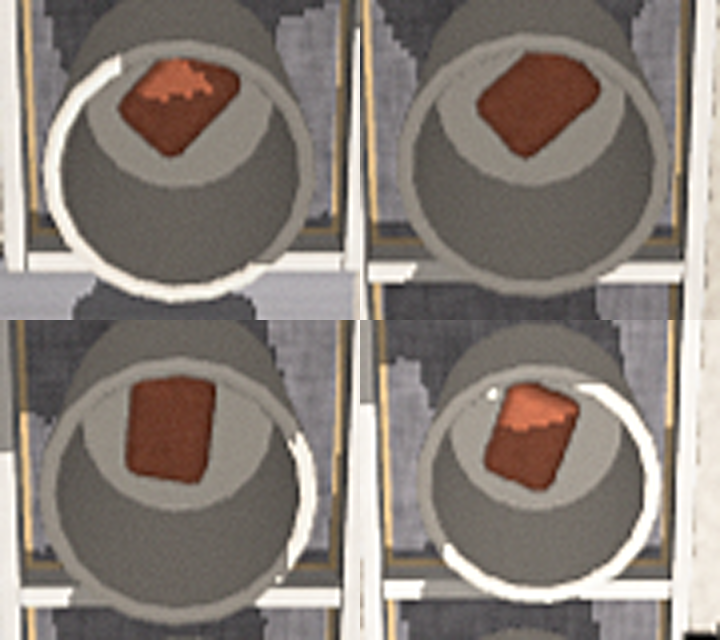

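Run:
```python
from h import *
import pickle
for n,(u,v),(a,b) in (("w12",(254,199),(179,170)),("w15",(257,197),(174,166)),("w19",(254,197),(179,170)),("w22",(257,189),(178.5,164.5))):
    c=pickle.load(open(f"pics/{n}.pkl","rb")); p=(u-45+a/4-.4,v-40+b/4-.4); print(n,onz(c,p,.083).round(4))
c20=pickle.load(open("pics/w20.pkl","rb"));
for n,k in (("w22",(495,65)),):pass
```

```text
w12 [0.63   0.1433 0.083 ]
w15 [0.6308 0.0439 0.083 ]
w19 [ 0.6372 -0.0519  0.083 ]
w22 [ 0.6378 -0.1479  0.083 ]
```

```bash
python3 go.py .637 .0 .25 -87.7 .634 .12 .25 -87.7
```

```text
t 34.35 [ 0.6387 -0.1461  0.1907] q [1.3, 26.3, 2.6, 0.1, -66.5, 1.0] w 0.516 F [-0.1 -0.2 -0.6] yaw -87.74
shift [-3.65, -0.095, -1.487] rot [0.055, -0.012, -0.008] mm 158 deg 0.3
shift [-6.651, -0.139, -1.49] rot [0.055, -0.012, -0.008] mm 273 deg 0.3
```

move_arm:
  motion: [-0.7,0,-0.5,0,0,0,0,-1.7,0,-1,0,0,0,0,-2.7,-0.1,-1.5,0,0,0,0,-3.4,-0.1,-1.5,0,0,0,0,-3.6,-0.1,-1.5,0,0,0,0,-3.6,-0.1,-1.5,0,0,0,0,-3.6,-0.1,-1.5,0,0,0,0]

```text
time_s: 34.93
tcp_pos: [0.6366, -0.0019, 0.2488]
ee_rot: [[0.04, -0.999, -0.008], [-0.999, -0.04, -0.002], [0.002, 0.008, -1.0]]
wrist_force: [0.5, -0.9, -0.4]
gripper_width: 0.501
```

```bash
python3 shot.py w23;python3 m.py
```

```text
M [-0.001  0.086  0.004] F [ 0.5 -0.7 -0.1]
```

move_arm:
  motion: [-0.7,0,0,0,0,0,0,-1.6,0,0,0,0,0,0,-2.5,0,0,0,0,0,0,-2.9,0,0,0,0,0,0,-3,0,0,0,0,0,0,-3,0,0,0,0,0,0,-3,0,0,0,0,0,0]

```text
time_s: 35.57
tcp_pos: [0.632, 0.1157, 0.2481]
ee_rot: [[0.038, -0.999, -0.009], [-0.999, -0.038, -0.003], [0.003, 0.009, -1.0]]
wrist_force: [-0.1, -0.1, 0.3]
gripper_width: 0.497
```

```bash
python3 shot.py w24;python3 go.py .369 .262 .2 -87.7; python3 -c "
import cv2,numpy as np
a=cv2.imread('pics/w23.png')[:235,170:340];b=cv2.imread('pics/w24.png')[:235,170:340]
cv2.imwrite('pics/pr.png',cv2.resize(np.hstack([a,b]),None,fx=2.3,fy=2.3,interpolation=2))"
```

```text
t 35.6167 [0.632  0.1154 0.2483] q [24.7, 23.2, 5.9, -0.1, -73.3, -22.6] w 0.5 F [ 0.3  0.  -0.5] yaw -87.87
shift [-3.91, 6.424, 1.256] rot [0.101, -0.028, -0.034] mm 305 deg 0.5
```

View pics/pr.png

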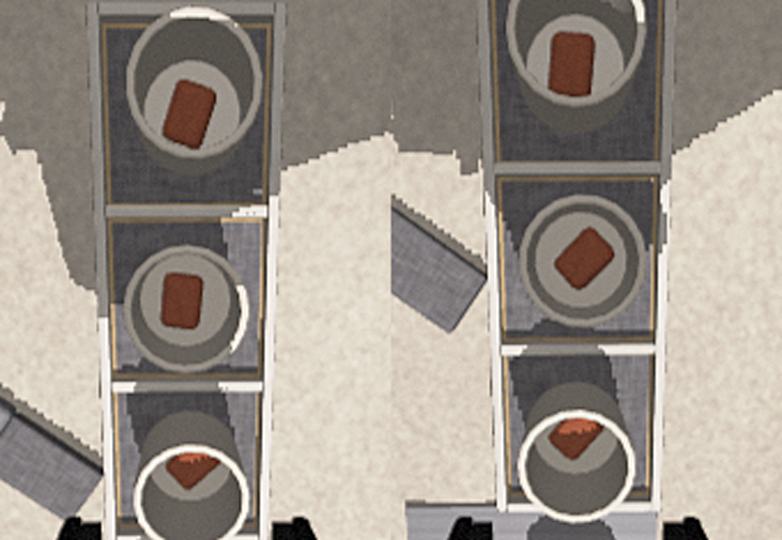

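Run:
```python
from h import *
import pickle
A=pickle.load(open("pics/w23.pkl","rb"));B=pickle.load(open("pics/w24.pkl","rb"))
f=lambda a,b:(170+a/2.3-.3,b/2.3-.3)
for n,c,p in(("p3",A,(194,83)),("p2",A,(187.5,308)),("p1",A,(192,501)),("p2",B,(184.5,29)),("p1",B,(191,260)),("p0",B,(185.5,466.5))): print(n,onz(c,f(*p),.083).round(4))
print(tri([(A,f(192,501)),(B,f(191,260))]),tri([(A,f(187.5,308)),(B,f(184.5,29))]))
```

```text
p3 [ 0.6379 -0.1474  0.083 ]
p2 [ 0.6367 -0.0517  0.083 ]
p1 [0.6304 0.0452 0.083 ]
p2 [ 0.6377 -0.0503  0.083 ]
p1 [0.6311 0.0439 0.083 ]
p0 [0.6298 0.1441 0.083 ]
(array([0.63083924, 0.04382329, 0.08661902]), [0.33359048662990565, 0.3335904866301821]) (array([ 0.63717737, -0.05133747,  0.07915608]), [0.5098052946218422, 0.5098052946219934])
```

```bash
python3 go.py .369 .262 .13 -87.7
```

```text
t 35.6167 [0.632  0.1154 0.2483] q [24.7, 23.2, 5.9, -0.1, -73.3, -22.6] w 0.5 F [ 0.3  0.  -0.5] yaw -87.87
shift [-3.914, 6.409, 3.006] rot [0.101, -0.028, -0.034] mm 324 deg 0.5
```

move_arm:
  motion: [-0.4,0.7,0,0,0,0,0,-0.9,1.5,0.1,0,0,0,0,-1.4,2.4,0.3,0,0,0,0,-1.9,3.2,0.7,0,0,0,0,-2.4,4,1.2,0,0,0,0,-2.9,4.8,1.7,0,0,0,0,-3.4,5.6,2.2,0,0,0,0,-3.8,6.2,2.7,0.1,0,0,0,-3.9,6.4,2.95,0.1,0,0,0,-3.91,6.41,3,0.1,0,0,0,-3.91,6.41,3,0.1,0,0,0]

```text
time_s: 36.53
tcp_pos: [0.3692, 0.2612, 0.1302]
ee_rot: [[0.037, -0.999, -0.0], [-0.999, -0.037, -0.003], [0.003, 0.0, -1.0]]
wrist_force: [-0.4, -0.1, 1.3]
gripper_width: 0.497
```

```bash
python3 shot.py w25;python3 go.py .369 .262 .014 -87.7
```

```text
t 36.5833 [0.37   0.2616 0.1308] q [56.0, 10.9, -30.4, 0.1, -48.8, -54.0] w 0.5 F [-0.1  0.3  0.2] yaw -87.91
shift [-0.016, 0.028, 2.921] rot [-0.011, -0.022, -0.042] mm 117 deg 0.2
```

View pics/w25.png

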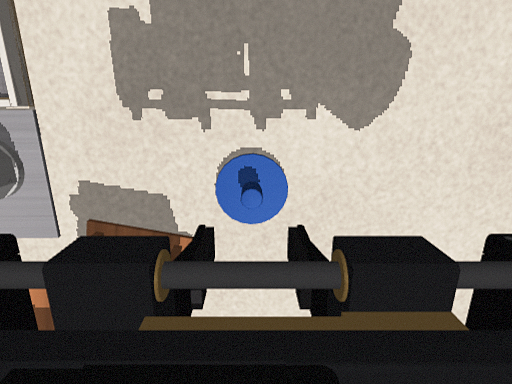

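```bash
cat > cov.py <<'E'
import sys,pickle
from h import *
n=sys.argv[1]; near=None
if len(sys.argv)>3: near=np.array(list(map(float,sys.argv[2:4])))
im=cv2.imread(f"pics/{n}.png");c=pickle.load(open(f"pics/{n}.pkl","rb"))
h=cv2.cvtColor(im,cv2.COLOR_BGR2HSV)
m=((h[...,0]>105)&(h[...,0]<125)&(h[...,1]>170)&(h[...,2]>30)).astype(np.uint8)
for ct in cv2.findContours(m,0,1)[0]:
    if cv2.contourArea(ct)<800: continue
    x,y,w,hh=cv2.boundingRect(ct); e=cv2.fitEllipse(cv2.convexHull(ct))
    p=onz(c,e[0],.0105)
    print("ellipse",np.round(e[0],1),np.round(e[1],1),"disc",p.round(4),"bbox",x,y,w,hh,"knob top px exp",proj(c,[p[0],p[1],.041]).round(1))
E
python3 cov.py w25
```

```text
ellipse [251.4 188.3] [69.1 71.3] disc [0.3686 0.2602 0.0105] bbox 216 154 72 70 knob top px exp [251.5 197.3]
```

move_arm:
  motion: [0.03,0.03,0.7,0,0,0,0,0.03,0.03,1.5,0,0,0,0,0.03,0.03,2.2,0,0,0,0,0.03,0.03,2.7,0,0,0,0,0.03,0.03,2.87,0,0,0,0,0.03,0.03,2.87,0,0,0,0,0.03,0.03,2.87,0,0,0,1,0.03,0.03,2.87,0,0,0,1,0.03,0.03,2.87,0,0,0,1,0.03,0.03,2.87,0,0,0,1,0.03,0.03,2.87,0,0,0,1,0.03,0.03,2.87,0,0,0,1,0.03,0.03,2.87,0,0,0,1,0.03,0.03,2.87,0,0,0,1]

```text
time_s: 37.75
tcp_pos: [0.3693, 0.2607, 0.0169]
ee_rot: [[0.037, -0.999, 0.002], [-0.999, -0.037, -0.001], [0.001, -0.002, -1.0]]
wrist_force: [-0.3, -1.1, 6.9]
gripper_width: 0.226
```

```bash
python3 m.py; python3 shot.py w26;python3 go.py .6297 .143 .15 -87.7 .6297 .143 .1 -87.7
```

```text
M [-0.126  0.411  0.02 ] F [-0.3 -1.1  6.9]
t 37.8 [0.3693 0.2607 0.017 ] q [56.0, 21.5, -37.9, 0.2, -30.6, -54.1] w 0.221 F [-1.6 -1.2  6.9] yaw -87.87
shift [3.184, -6.402, -3.31] rot [-0.024, -0.01, -0.035] mm 315 deg 0.2
shift [3.183, -6.4, -2.06] rot [-0.024, -0.01, -0.035] mm 298 deg 0.2
```

View pics/w26.png

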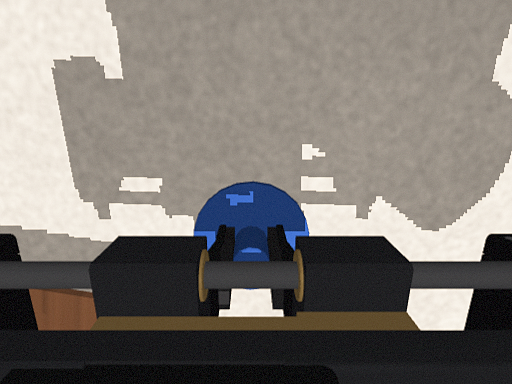

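move_arm:
  motion: [0,0,-0.4,0,0,0,1,0,0,-1.1,0,0,0,1,0.2,-0.3,-1.9,0,0,0,1,0.5,-0.9,-2.6,0,0,0,1,0.9,-1.7,-3.1,0,0,0,1,1.3,-2.5,-3.3,0,0,0,1,1.7,-3.3,-3.3,0,0,0,1,2.1,-4.1,-3.3,0,0,0,1,2.5,-4.9,-3.3,0,0,0,1,2.8,-5.6,-3.3,0,0,0,1,3.1,-6.1,-3.3,0,0,0,1,3.18,-6.4,-3.3,0,0,0,1,3.18,-6.4,-3.1,0,0,0,1,3.18,-6.4,-2.8,0,0,0,1,3.18,-6.4,-2.6,0,0,0,1,3.18,-6.4,-2.5,0,0,0,1,3.18,-6.4,-2.5,0,0,0,1]

```text
time_s: 39.22
tcp_pos: [0.6282, 0.1432, 0.116]
ee_rot: [[0.038, -0.999, -0.001], [-0.999, -0.038, -0.002], [0.002, 0.001, -1.0]]
wrist_force: [-0.6, 0.5, -0.1]
gripper_width: 0.218
```

```bash
python3 m.py; python3 shot.py w27;python3 go.py .6297 .143 .095 -87.7
```

```text
M [ 0.037  0.106 -0.021] F [-0.6  0.5 -0.1]
t 39.2667 [0.6289 0.1434 0.1171] q [27.2, 28.8, -4.6, 0.1, -56.6, -25.1] w 0.218 F [-0.  -1.3 -0.5] yaw -87.82
shift [0.009, -0.019, 0.552] rot [-0.009, -0.017, -0.025] mm 22 deg 0.2
```

View pics/w27.png

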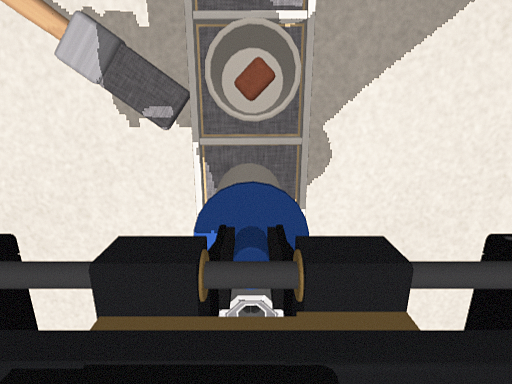

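Cover held level over pot 0 (disc at columns 194–308, row ~235). Lower it.

move_arm:
  motion: [0.01,-0.02,0.15,0,0,0,1,0.01,-0.02,0.3,0,0,0,1,0.01,-0.02,0.42,0,0,0,1,0.01,-0.02,0.52,0,0,0,1,0.01,-0.02,0.56,0,0,0,1,0.01,-0.02,0.58,0,0,0,1]

```text
time_s: 39.77
tcp_pos: [0.6296, 0.1429, 0.0951]
ee_rot: [[0.039, -0.999, 0.001], [-0.999, -0.039, -0.002], [0.002, -0.001, -1.0]]
wrist_force: [-4.2, -0.3, 9.1]
gripper_width: 0.224
```

```bash
python3 m.py; python3 go.py .6297 .143 .095 -87.7
```

```text
M [0.079 1.329 0.027] F [-4.2 -0.3  9.1]
t 39.7667 [0.6296 0.1429 0.0951] q [27.2, 30.2, -5.8, 0.2, -54.0, -25.1] w 0.224 F [-4.2 -0.3  9.1] yaw -87.79
shift [-0.002, -0.002, 0.001] rot [-0.007, -0.025, -0.018] mm 0 deg 0.2
```

move_arm:
  motion: [0,0,-0.02,0,0,0,0,0,0,-0.02,0,0,0,0,0,0,-0.02,0,0,0,0,0,0,-0.02,0,0,0,0,0,0,-0.3,0,0,0,0,0,0,-0.8,0,0,0,0,0,0,-1.5,0,0,0,0,0,0,-2,0,0,0,0,0,0,-2.2,0,0,0,0]

```text
time_s: 40.52
tcp_pos: [0.6315, 0.1436, 0.1878]
ee_rot: [[0.039, -0.999, 0.008], [-0.999, -0.039, -0.0], [0.0, -0.008, -1.0]]
wrist_force: [-1.0, 0.9, -0.1]
gripper_width: 0.5
```

```bash
python3 m.py; python3 shot.py w28;python3 go.py .602 -.357 .13 -87.7
```

```text
M [0.073 0.069 0.016] F [-1.   0.9 -0.1]
t 40.5667 [0.6315 0.1437 0.1878] q [27.2, 25.4, 0.5, 0.2, -64.7, -25.0] w 0.5 F [ 0.6 -0.4  0.7] yaw -87.76
shift [12.478, 1.237, 1.435] rot [-0.092, 0.0, -0.012] mm 505 deg 0.5
```

View pics/w28.png

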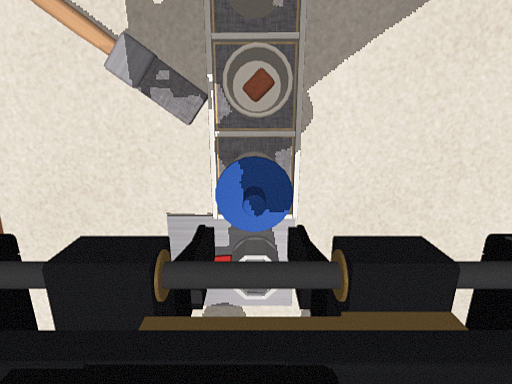

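move_arm:
  motion: [0.6,0,0,0,0,0,0,1.5,0.1,0,0,0,0,0,2.5,0.2,0,0,0,0,0,3.5,0.3,0,0,0,0,0,4.5,0.4,0,0,0,0,0,5.5,0.5,0,0,0,0,0,6.5,0.6,0,0,0,0,0,7.5,0.7,0,0,0,0,0,8.5,0.8,0,0,0,0,0,9.5,0.9,0,0,0,0,0,10.5,1,0.2,0,0,0,0,11.4,1.1,0.6,-0.05,0,0,0,12.2,1.2,1.1,-0.09,0,0,0,12.45,1.24,1.4,-0.09,0,0,0,12.48,1.24,1.43,-0.09,0,0,0,12.48,1.24,1.43,-0.09,0,0,0]

```text
time_s: 41.9
tcp_pos: [0.6007, -0.3569, 0.128]
ee_rot: [[0.038, -0.999, -0.004], [-0.999, -0.038, 0.002], [-0.002, 0.004, -1.0]]
wrist_force: [0.4, -0.4, 0.5]
gripper_width: 0.501
```

```bash
python3 shot.py w29;python3 cov.py w29; python3 go.py .602 -.357 .016 -87.7
```

```text
ellipse [369.8 203.3] [65.9 73.5] disc [ 0.482  -0.3469  0.0105] bbox 334 170 73 66 knob top px exp [383.1 214. ]
ellipse [247.7 188.4] [69.5 71.5] disc [ 0.6034 -0.3577  0.0105] bbox 212 154 72 70 knob top px exp [247.5 197.6]
t 41.95 [ 0.6019 -0.3564  0.1298] q [-17.4, 33.1, 5.2, -0.0, -62.1, 19.7] w 0.498 F [0.2 1.  1. ] yaw -87.73
shift [0.017, -0.005, 2.844] rot [0.01, 0.004, -0.006] mm 114 deg 0.1
```

View pics/w29.png

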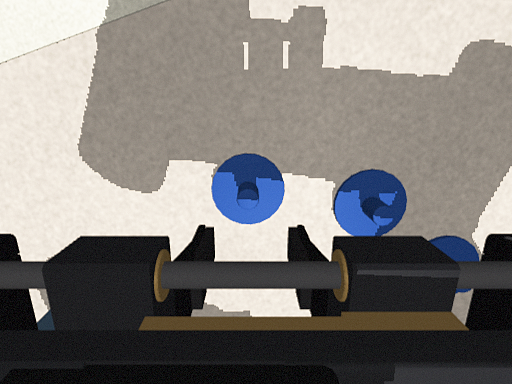

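move_arm:
  motion: [0.03,-0.04,0.7,0,0,0,0,0.03,-0.04,1.5,0,0,0,0,0.03,-0.04,2.2,0,0,0,0,0.03,-0.04,2.7,0,0,0,0,0.03,-0.04,2.84,0,0,0,0,0.03,-0.04,2.84,0,0,0,0,0.03,-0.04,2.84,0,0,0,1,0.03,-0.04,2.84,0,0,0,1,0.03,-0.04,2.84,0,0,0,1,0.03,-0.04,2.84,0,0,0,1,0.03,-0.04,2.84,0,0,0,1,0.03,-0.04,2.84,0,0,0,1,0.03,-0.04,2.84,0,0,0,1,0.03,-0.04,2.84,0,0,0,1]

```text
time_s: 43.12
tcp_pos: [0.6039, -0.3577, 0.0175]
ee_rot: [[0.04, -0.999, 0.0], [-0.999, -0.04, -0.0], [0.0, -0.0, -1.0]]
wrist_force: [-1.3, 1.6, 7.2]
gripper_width: 0.22
```

```bash
python3 m.py; python3 shot.py w30;python3 go.py .6382 -.1472 .15 -87.7 .6382 -.1472 .095 -87.7
```

```text
M [ 0.505  0.342 -0.047] F [-1.3  1.6  7.2]
t 43.1667 [ 0.6039 -0.3577  0.0176] q [-17.5, 39.7, -0.4, 0.0, -49.9, 19.7] w 0.222 F [-0.7  1.8  5.6] yaw -87.72
shift [-5.222, -1.067, -3.313] rot [-0.005, -0.005, -0.003] mm 251 deg 0.0
shift [-5.223, -1.066, -1.938] rot [-0.005, -0.005, -0.003] mm 227 deg 0.0
```

View pics/w30.png

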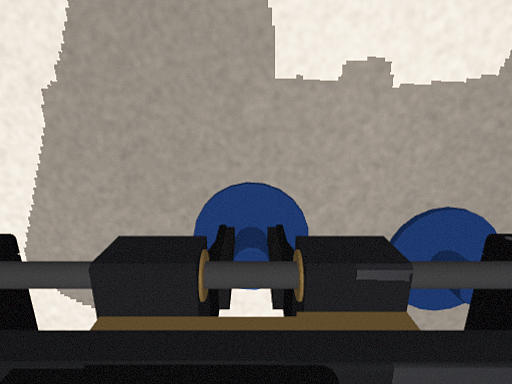

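move_arm:
  motion: [0,0,-0.4,0,0,0,1,0,0,-1.1,0,0,0,1,-0.3,0,-1.9,0,0,0,1,-0.9,-0.1,-2.6,0,0,0,1,-1.7,-0.3,-3.1,0,0,0,1,-2.5,-0.5,-3.3,0,0,0,1,-3.3,-0.7,-3.3,0,0,0,1,-4.1,-0.9,-3.3,0,0,0,1,-4.8,-1,-3.3,0,0,0,1,-5.2,-1.07,-3.2,0,0,0,1,-5.22,-1.07,-3,0,0,0,1,-5.22,-1.07,-2.7,0,0,0,1,-5.22,-1.07,-2.5,0,0,0,1,-5.22,-1.07,-2.4,0,0,0,1,-5.22,-1.07,-2.4,0,0,0,1]

```text
time_s: 44.42
tcp_pos: [0.637, -0.1484, 0.1112]
ee_rot: [[0.038, -0.999, -0.004], [-0.999, -0.038, -0.0], [0.0, 0.004, -1.0]]
wrist_force: [0.3, -0.3, -0.9]
gripper_width: 0.222
```

```bash
python3 m.py; python3 shot.py w31;python3 go.py .6382 -.1472 .0955 -87.7
```

```text
M [0.043 0.091 0.   ] F [ 0.3 -0.3 -0.9]
t 44.4667 [ 0.6376 -0.1485  0.1123] q [1.0, 30.0, -3.2, 0.0, -56.9, 1.1] w 0.223 F [-0.8 -0.8 -0.9] yaw -87.81
shift [-0.031, -0.016, 0.419] rot [0.02, -0.006, -0.022] mm 17 deg 0.2
```

View pics/w31.png

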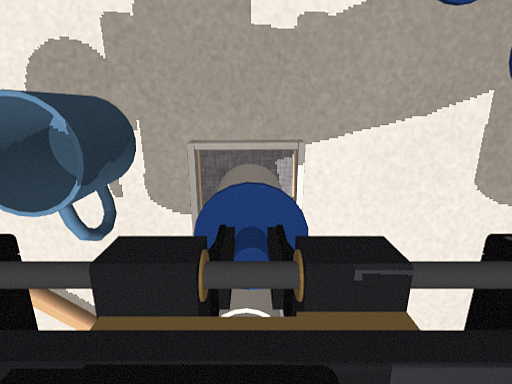

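move_arm:
  motion: [-0.03,-0.02,0.1,0,0,0,1,-0.03,-0.02,0.2,0,0,0,1,-0.03,-0.02,0.3,0,0,0,1,-0.03,-0.02,0.4,0,0,0,1,-0.03,-0.02,0.44,0,0,0,1,-0.03,-0.02,0.45,0,0,0,1]

```text
time_s: 44.97
tcp_pos: [0.6385, -0.1474, 0.0955]
ee_rot: [[0.039, -0.999, -0.001], [-0.999, -0.039, -0.001], [0.001, 0.001, -1.0]]
wrist_force: [-3.4, 0.7, 7.3]
gripper_width: 0.217
```

```bash
python3 m.py; python3 go.py .6382 -.1472 .0955 -87.7
```

```text
M [ 0.18   0.837 -0.033] F [-3.4  0.7  7.3]
t 44.9667 [ 0.6385 -0.1474  0.0955] q [1.1, 31.0, -4.2, 0.1, -54.9, 1.0] w 0.217 F [-3.4  0.7  7.3] yaw -87.77
shift [-0.007, 0.008, 0.001] rot [0.016, -0.015, -0.014] mm 0 deg 0.1
```

Seated at the expected height; release and rise.

move_arm:
  motion: [0,0,-0.02,0,0,0,0,0,0,-0.02,0,0,0,0,0,0,-0.02,0,0,0,0,0,0,-0.02,0,0,0,0,0,0,-0.3,0,0,0,0,0,0,-0.8,0,0,0,0,0,0,-1.5,0,0,0,0,0,0,-2,0,0,0,0,0,0,-2.2,0,0,0,0]

```text
time_s: 45.72
tcp_pos: [0.6406, -0.1477, 0.1883]
ee_rot: [[0.039, -0.999, 0.006], [-0.999, -0.04, -0.003], [0.003, -0.006, -1.0]]
wrist_force: [1.1, -0.4, 1.2]
gripper_width: 0.499
```

```bash
python3 m.py; python3 shot.py w32;python3 go.py .4815 -.3465 .13 -87.7
```

```text
M [ 0.019  0.033 -0.006] F [ 1.1 -0.4  1.2]
t 45.7667 [ 0.6406 -0.1476  0.1883] q [1.2, 26.3, 2.2, 0.2, -65.5, 1.0] w 0.498 F [ 0.9 -0.   1.8] yaw -87.74
shift [4.807, 4.18, 1.445] rot [-0.072, -0.03, -0.008] mm 261 deg 0.4
```

View pics/w32.png

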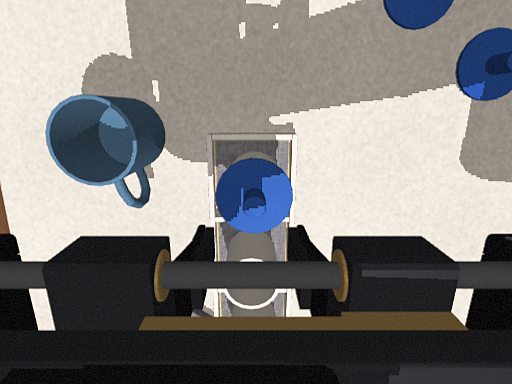

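move_arm:
  motion: [0.5,0.4,0,0,0,0,0,1.2,1,0,0,0,0,0,1.9,1.6,0,0,0,0,0,2.6,2.2,0.2,0,0,0,0,3.3,2.8,0.5,0,0,0,0,4,3.4,0.9,-0.07,0,0,0,4.6,4,1.3,-0.07,-0.03,0,0,4.8,4.18,1.44,-0.07,-0.03,0,0,4.81,4.18,1.44,-0.07,-0.03,0,0,4.81,4.18,1.44,-0.07,-0.03,0,0]

```text
time_s: 46.6
tcp_pos: [0.481, -0.3469, 0.1294]
ee_rot: [[0.038, -0.999, -0.001], [-0.999, -0.038, 0.001], [-0.001, 0.001, -1.0]]
wrist_force: [0.9, 0.3, -0.0]
gripper_width: 0.497
```

```bash
python3 shot.py w33;python3 cov.py w33; python3 go.py .4815 -.3465 .016 -87.7
```

```text
ellipse [250.5 189. ] [69.  71.3] disc [ 0.4812 -0.3468  0.0105] bbox 215 155 72 69 knob top px exp [250.6 198.3]
t 46.65 [ 0.4821 -0.3465  0.1302] q [-20.1, 23.6, -11.4, 0.0, -55.0, 22.4] w 0.497 F [ 0.1 -0.3  0.3] yaw -87.73
shift [-0.0, 0.017, 2.854] rot [-0.005, -0.002, -0.006] mm 114 deg 0.0
```

View pics/w33.png

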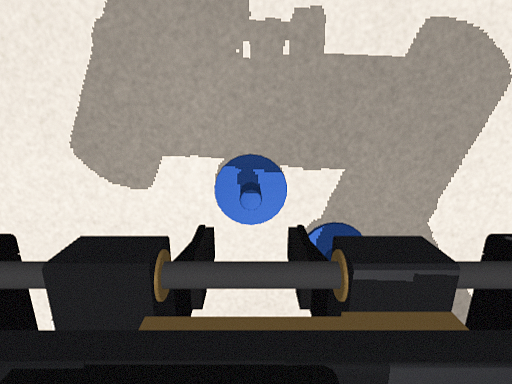

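move_arm:
  motion: [0,0.02,0.7,0,0,0,0,0,0.02,1.5,0,0,0,0,0,0.02,2.2,0,0,0,0,0,0.02,2.7,0,0,0,0,0,0.02,2.85,0,0,0,0,0,0.02,2.85,0,0,0,0,0,0.02,2.85,0,0,0,1,0,0.02,2.85,0,0,0,1,0,0.02,2.85,0,0,0,1,0,0.02,2.85,0,0,0,1,0,0.02,2.85,0,0,0,1,0,0.02,2.85,0,0,0,1,0,0.02,2.85,0,0,0,1,0,0.02,2.85,0,0,0,1]

```text
time_s: 47.82
tcp_pos: [0.4818, -0.3467, 0.0173]
ee_rot: [[0.04, -0.999, 0.002], [-0.999, -0.04, -0.001], [0.001, -0.002, -1.0]]
wrist_force: [-1.3, 1.2, 5.6]
gripper_width: 0.226
```

```bash
python3 m.py; python3 shot.py w34;python3 go.py .6371 -.0506 .16 -87.7 .6371 -.0506 .095 -87.7
```

```text
M [0.527 0.317 0.031] F [-1.3  1.2  5.6]
t 47.8667 [ 0.4819 -0.3467  0.0173] q [-20.1, 31.5, -17.6, 0.0, -40.8, 22.4] w 0.218 F [-1.1  1.5  6.3] yaw -87.71
shift [-7.239, -4.179, -3.567] rot [-0.019, -0.012, -0.002] mm 364 deg 0.1
shift [-7.241, -4.177, -1.942] rot [-0.019, -0.012, -0.002] mm 343 deg 0.1
```

move_arm:
  motion: [0,0,-0.4,0,0,0,1,0,0,-1.1,0,0,0,1,-0.3,-0.2,-1.9,0,0,0,1,-0.9,-0.5,-2.7,0,0,0,1,-1.7,-1,-3.4,0,0,0,1,-2.5,-1.5,-3.8,0,0,0,1,-3.3,-1.9,-3.8,0,0,0,1,-4.1,-2.4,-3.8,0,0,0,1,-4.9,-2.8,-3.8,0,0,0,1,-5.7,-3.3,-3.8,0,0,0,1,-6.4,-3.7,-3.8,0,0,0,1,-7,-4,-3.6,0,0,0,1,-7.24,-4.18,-3.3,0,0,0,1,-7.24,-4.18,-2.9,0,0,0,1,-7.24,-4.18,-2.6,0,0,0,1,-7.24,-4.18,-2.4,0,0,0,1,-7.24,-4.18,-2.4,0,0,0,1]

```text
time_s: 49.28
tcp_pos: [0.6352, -0.0512, 0.1103]
ee_rot: [[0.039, -0.999, -0.004], [-0.999, -0.039, -0.001], [0.001, 0.004, -1.0]]
wrist_force: [0.4, -0.7, -0.4]
gripper_width: 0.222
```

```bash
python3 m.py; python3 shot.py w35;python3 go.py .6371 -.0506 .0955 -87.7
```

```text
M [-0.049  0.128  0.005] F [ 0.4 -0.7 -0.4]
t 49.3333 [ 0.6362 -0.0513  0.1119] q [9.9, 28.6, -5.8, 0.1, -55.7, -7.7] w 0.22 F [ 0.3 -0.  -0.9] yaw -87.76
shift [-0.017, -0.023, 0.409] rot [0.016, -0.015, -0.012] mm 16 deg 0.1
```

View pics/w35.png

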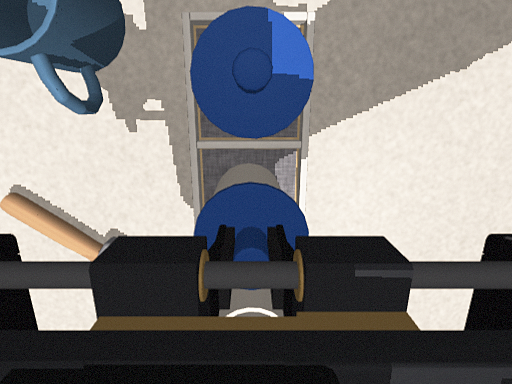

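move_arm:
  motion: [-0.02,-0.02,0.1,0,0,0,1,-0.02,-0.02,0.2,0,0,0,1,-0.02,-0.02,0.3,0,0,0,1,-0.02,-0.02,0.4,0,0,0,1,-0.02,-0.02,0.44,0,0,0,1,-0.02,-0.02,0.45,0,0,0,1]

```text
time_s: 49.83
tcp_pos: [0.6372, -0.0507, 0.0954]
ee_rot: [[0.04, -0.999, -0.001], [-0.999, -0.04, -0.002], [0.002, 0.001, -1.0]]
wrist_force: [-3.1, 1.1, 7.2]
gripper_width: 0.219
```

```bash
python3 m.py; python3 go.py .6371 -.0506 .0955 -87.7
```

```text
M [0.16  0.894 0.028] F [-3.1  1.1  7.2]
t 49.8333 [ 0.6372 -0.0507  0.0954] q [10.0, 29.6, -6.8, 0.1, -53.7, -7.8] w 0.219 F [-3.1  1.1  7.2] yaw -87.73
shift [-0.003, 0.003, -0.003] rot [0.007, -0.023, -0.006] mm 0 deg 0.1
```

move_arm:
  motion: [0,0,-0.02,0,0,0,0,0,0,-0.02,0,0,0,0,0,0,-0.02,0,0,0,0,0,0,-0.02,0,0,0,0,0,0,-0.3,0,0,0,0,0,0,-0.8,0,0,0,0,0,0,-1.5,0,0,0,0,0,0,-2,0,0,0,0,0,0,-2.2,0,0,0,0]

```text
time_s: 50.58
tcp_pos: [0.6392, -0.0506, 0.188]
ee_rot: [[0.04, -0.999, 0.007], [-0.999, -0.04, -0.002], [0.002, -0.007, -1.0]]
wrist_force: [-0.2, 0.3, 0.8]
gripper_width: 0.5
```

```bash
python3 m.py; python3 shot.py w36;python3 go.py .3915 -.279 .13 -87.7; python3 -c "
from h import *
cv2.imwrite('pics/top5.png',imaging.capture('top'))"
```

```text
M [0.017 0.017 0.003] F [-0.2  0.3  0.8]
t 50.6333 [ 0.6393 -0.0505  0.188 ] q [10.0, 24.8, -0.4, 0.2, -64.4, -7.8] w 0.499 F [1.7 1.2 0.8] yaw -87.7
shift [5.456, 6.429, 1.417] rot [-0.081, -0.024, 0.001] mm 342 deg 0.4
```

View pics/w36.png

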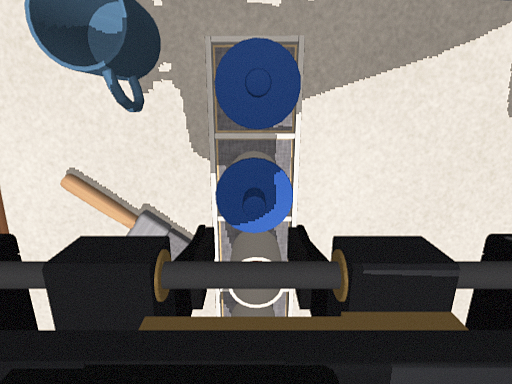

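move_arm:
  motion: [0.5,0.6,0,0,0,0,0,1.1,1.3,0,0,0,0,0,1.7,2,0,0,0,0,0,2.3,2.7,0,0,0,0,0,2.9,3.4,0.2,0,0,0,0,3.5,4.1,0.4,0,0,0,0,4.1,4.8,0.7,0,0,0,0,4.7,5.5,1,-0.08,0,0,0,5.2,6.1,1.3,-0.08,-0.02,0,0,5.45,6.4,1.4,-0.08,-0.02,0,0,5.45,6.43,1.42,-0.08,-0.02,0,0,5.45,6.43,1.42,-0.08,-0.02,0,0]

```text
time_s: 51.68
tcp_pos: [0.3885, -0.2786, 0.1268]
ee_rot: [[0.038, -0.999, -0.006], [-0.999, -0.038, 0.001], [-0.002, 0.006, -1.0]]
wrist_force: [0.6, 0.0, -0.2]
gripper_width: 0.503
```

```bash
python3 shot.py w37;python3 cov.py w37; python3 go.py .3915 -.279 .016 -87.7
```

```text
ellipse [247.1 188.2] [69.8 72. ] disc [ 0.3914 -0.2798  0.0105] bbox 212 154 72 70 knob top px exp [247.  197.4]
t 51.7333 [ 0.3898 -0.2784  0.1275] q [-16.0, 13.7, -27.1, 0.1, -49.4, 18.2] w 0.503 F [ 0.4 -0.3 -0.1] yaw -87.76
shift [0.019, -0.056, 2.786] rot [0.051, 0.008, -0.012] mm 111 deg 0.3
```

View pics/w37.png

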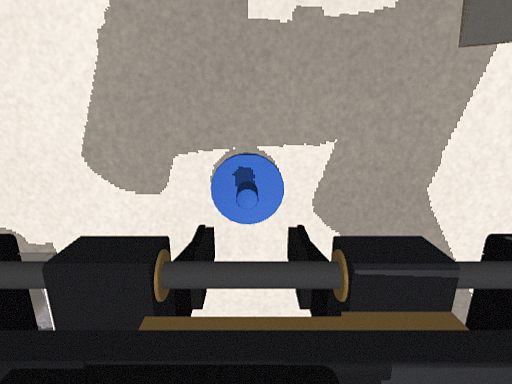

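move_arm:
  motion: [0.04,-0.05,0.7,0.05,0,0,0,0.04,-0.05,1.5,0.05,0,0,0,0.04,-0.05,2.2,0.05,0,0,0,0.04,-0.05,2.6,0.05,0,0,0,0.04,-0.05,2.77,0.05,0,0,0,0.04,-0.05,2.77,0.05,0,0,0,0.04,-0.05,2.77,0.05,0,0,1,0.04,-0.05,2.77,0.05,0,0,1,0.04,-0.05,2.77,0.05,0,0,1,0.04,-0.05,2.77,0.05,0,0,1,0.04,-0.05,2.77,0.05,0,0,1,0.04,-0.05,2.77,0.05,0,0,1,0.04,-0.05,2.77,0.05,0,0,1,0.04,-0.05,2.77,0.05,0,0,1]

```text
time_s: 52.9
tcp_pos: [0.3919, -0.28, 0.0175]
ee_rot: [[0.039, -0.999, 0.001], [-0.999, -0.039, 0.0], [-0.0, -0.001, -1.0]]
wrist_force: [-0.4, 2.1, 6.3]
gripper_width: 0.22
```

```bash
python3 m.py; python3 shot.py w38;python3 go.py .631 .0449 .16 -87.7 .631 .0449 .095 -87.7
```

```text
M [ 0.486  0.279 -0.014] F [-0.4  2.1  6.3]
t 52.95 [ 0.3919 -0.28    0.0176] q [-16.2, 23.5, -33.6, -0.1, -32.8, 18.5] w 0.223 F [-1.3  1.9  5.7] yaw -87.75
shift [-7.882, -6.298, -3.552] rot [-0.015, 0.002, -0.009] mm 428 deg 0.1
shift [-7.882, -6.296, -1.927] rot [-0.015, 0.002, -0.009] mm 411 deg 0.1
```

move_arm:
  motion: [0,0,-0.4,0,0,0,1,0,0,-1.1,0,0,0,1,-0.3,-0.2,-1.9,0,0,0,1,-0.8,-0.6,-2.7,0,0,0,1,-1.5,-1.2,-3.4,0,0,0,1,-2.3,-1.8,-3.8,0,0,0,1,-3.1,-2.4,-3.8,0,0,0,1,-3.9,-3,-3.8,0,0,0,1,-4.7,-3.7,-3.8,0,0,0,1,-5.5,-4.3,-3.8,0,0,0,1,-6.3,-5,-3.8,0,0,0,1,-7,-5.6,-3.8,0,0,0,1,-7.6,-6.1,-3.6,0,0,0,1,-7.88,-6.3,-3.3,0,0,0,1,-7.88,-6.3,-2.9,0,0,0,1,-7.88,-6.3,-2.6,0,0,0,1,-7.88,-6.3,-2.4,0,0,0,1,-7.88,-6.3,-2.4,0,0,0,1]

```text
time_s: 54.45
tcp_pos: [0.629, 0.0441, 0.111]
ee_rot: [[0.038, -0.999, -0.004], [-0.999, -0.038, -0.001], [0.001, 0.005, -1.0]]
wrist_force: [-0.5, -0.2, -0.4]
gripper_width: 0.221
```

```bash
python3 m.py; python3 shot.py w39;python3 go.py .631 .0449 .0955 -87.7
```

```text
M [-0.055  0.122  0.011] F [-0.5 -0.2 -0.4]
t 54.5 [0.6301 0.0441 0.1126] q [18.7, 28.0, -6.8, 0.0, -55.4, -16.4] w 0.226 F [-0.5 -0.5 -0.3] yaw -87.78
shift [-0.019, -0.025, 0.428] rot [0.02, -0.007, -0.016] mm 17 deg 0.1
```

View pics/w39.png

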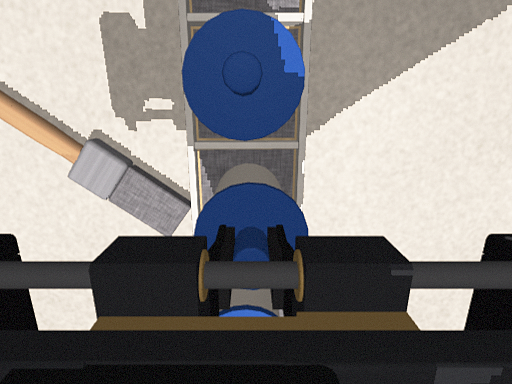

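move_arm:
  motion: [-0.02,-0.02,0.1,0,0,0,1,-0.02,-0.02,0.2,0,0,0,1,-0.02,-0.02,0.3,0,0,0,1,-0.02,-0.02,0.4,0,0,0,1,-0.02,-0.02,0.44,0,0,0,1,-0.02,-0.02,0.46,0,0,0,1]

```text
time_s: 55.0
tcp_pos: [0.631, 0.0448, 0.0956]
ee_rot: [[0.039, -0.999, -0.001], [-0.999, -0.039, -0.001], [0.001, 0.001, -1.0]]
wrist_force: [-3.4, -0.3, 8.4]
gripper_width: 0.223
```

```bash
python3 m.py; python3 go.py .631 .0449 .0955 -87.7
```

```text
M [0.107 1.179 0.053] F [-3.4 -0.3  8.4]
t 55.0 [0.631  0.0448 0.0956] q [18.7, 29.1, -7.7, 0.1, -53.3, -16.5] w 0.223 F [-3.4 -0.3  8.4] yaw -87.75
shift [-0.003, -0.001, 0.003] rot [0.014, -0.014, -0.009] mm 0 deg 0.1
```

Seated; release, rise and back away for the final check.

move_arm:
  motion: [0,0,-0.02,0,0,0,0,0,0,-0.02,0,0,0,0,0,0,-0.02,0,0,0,0,0,0,-0.02,0,0,0,0,0,0,-0.3,0,0,0,0,0,0,-0.8,0,0,0,0,0,0,-1.5,0,0,0,0,0,0.3,-2.3,0,0,0,0,0,1,-3,0,0,0,0,0,1.9,-3.5,0,0,0,0,0,2.8,-3.6,0,0,0,0,0,3.7,-3.6,0,0,0,0,0,4.6,-3.6,0,0,0,0,0,5,-3.6,0,0,0,0,0,5,-3.6,0,0,0,0,0,5,-3.6,0,0,0,0]

```text
time_s: 56.33
tcp_pos: [0.4314, 0.0372, 0.2413]
ee_rot: [[0.04, -0.999, 0.002], [-0.999, -0.04, -0.0], [0.0, -0.002, -1.0]]
wrist_force: [0.6, -0.6, -0.6]
gripper_width: 0.497
```

```bash
python3 m.py; python3 go.py .43 .05 .25 -87.7; python3 -c "
from h import *
s=imaging.capture('scene');t=imaging.capture('top')
cv2.imwrite('pics/scene6.png',s);cv2.imwrite('pics/top6.png',t)
crop(s,140,400,150,290,3,'scene6c');crop(t,110,400,100,280,2.7,'top6c')
for n,im in(('top',t),('scene',s)):
    h=cv2.cvtColor(im,cv2.COLOR_BGR2HSV)
    m=(h[...,0]>106)&(h[...,0]<125)&(h[...,1]>190)&(h[...,2]>50)
    for b in blobs(m,60): print(n,b,np.round(onz(cam(n),b[0],.089),3))
"
```

```text
M [0.016 0.076 0.022] F [ 0.6 -0.6 -0.6]
t 56.3333 [0.4314 0.0372 0.2413] q [26.6, 1.9, -23.0, 0.1, -65.0, -24.4] w 0.497 F [ 0.6 -0.6 -0.6] yaw -87.69
shift [-0.322, 0.021, -0.218] rot [-0.022, -0.004, 0.002] mm 16 deg 0.1
top ([211.4, 165.8], 378, [201, 155, 22, 22]) [0.63  0.144 0.089]
top ([276.5, 165.0], 383, [266, 155, 22, 21]) [ 0.637 -0.049  0.089]
top ([309.1, 165.3], 386, [298, 155, 22, 22]) [ 0.638 -0.145  0.089]
top ([244.2, 166.2], 387, [233, 156, 23, 22]) [0.631 0.047 0.089]
scene ([194.6, 195.5], 304, [183, 187, 23, 18]) [ 0.638 -0.144  0.089]
scene ([223.8, 203.2], 318, [212, 194, 23, 19]) [ 0.637 -0.048  0.089]
scene ([254.1, 210.1], 324, [243, 201, 23, 19]) [0.631 0.048 0.089]
scene ([285.3, 218.6], 332, [274, 209, 23, 20]) [0.63  0.145 0.089]
```

View pics/scene6c.png

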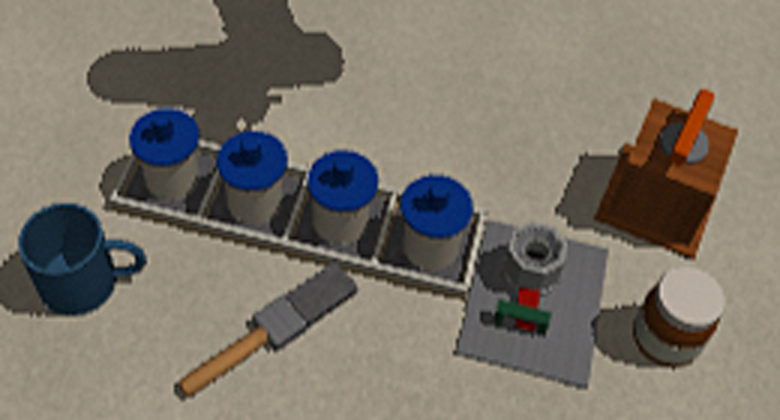

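View pics/top6c.png

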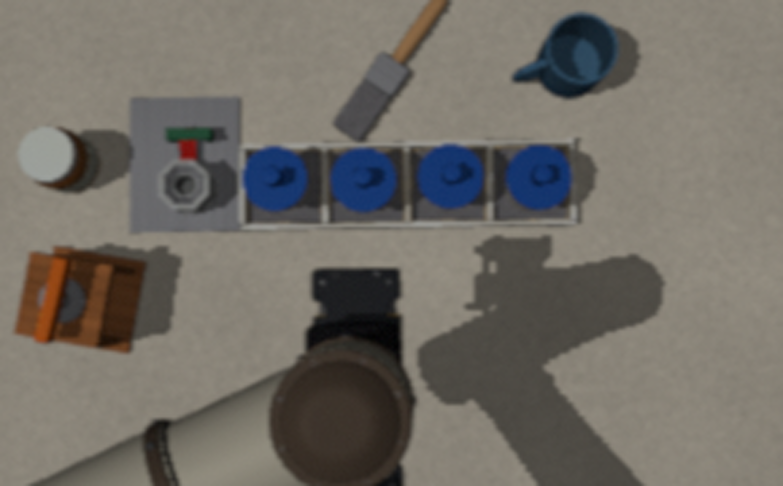

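```bash
python3 -c "
from h import *
print(r.finish_job())"
```

```text
the job is handed in; nothing more can be done
None
```

I did the whole job in the order asked and handed it in at about 56 s of the 210 s allowed; `finish_job` gave no verdict.

- **Lock:** The key dropped into the screw after about 20° of clockwise turning. I then turned it until the torque rose from about 0.28 to 0.79 N m, with the bar twisting in the pads, so I took that as the end stop. The red tongue sits under the green keeper, and it had not moved after I backed the key off and lifted it out.
- **Key:** It hangs in its stand with the flange resting on the plate.
- **Pots:** All four stand upright, one in each bay, placed only after the screw was locked.
- **Covers:** All four pots have a cover. Each one met resistance within 1 mm of its calculated seated height. In the final top and scene views the disc positions at rim height agree to about 1 mm, which fits covers sitting level.
- **Bystanders:** The mug, brush and jar appear unmoved in the final pictures.

**Differences from expected:**
- One cover was knocked about 4 cm mid-run; I measured it again and used it.
- The key went about 11 mm below where it first stopped, not the 14 mm I expected, but it turned the screw without slipping out.
- Pot 2 read 58.4 mm wide in the gripper instead of 60 mm, but it was held and placed normally.
- The measured wrist force stayed below about 20 N in every reading.

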